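# Shim a rocking vegetable slicer and square up its cutter insert

### The arm

A 6-joint arm with a two-finger parallel gripper is mounted at the origin on the work surface. World frame = base frame: x ahead of the robot, y to its left, z up, the work surface at z = 0. Lengths are in m, angles in degrees, forces in N, time in s.
With the tool pointing down it reaches from about 0.25 to 0.725 m from the base axis. Payload 9.7 kg.
Tool frame: the origin (TCP) lies at the very end of the fingers, on their centre line; the grasp point (between the pads) lies 19 mm behind it (bot.hold_point_z is the distance from the TCP to the grasp point, in m); z points along the fingers, y is the line along which they close (so a half turn about z gives the same grasp; the last joint's range is limited). The gripper opens to 85 mm and grips with 20 to 120 N. Pads are 22 mm wide; open, the fingers measure 114 mm over their backs; the gripper's body (76 mm by 85 mm) begins 54 mm behind the grasp point. The pads swing forward as they close: fully open they stand 13 mm farther back than shut.
Start: joints at [67.093, 4.979, 10.078, 95.1, 0, 90], TCP at [0.214, 0.507, 0.231] pointing down, gripper open.
Joint ranges: [-179.16, 179.16], [-48.56, 103.87], [-65.8, 70.77], [-126.05, 130.52], [-82.76, 87.17], [-180, 180]. Speed limits (degrees/s): [127.2, 127.2, 147.25, 180, 180, 180].

### API

Orientations are given as [roll, pitch, yaw] about the fixed x, y, z axes, in that order (R = Rz(yaw) Ry(pitch) Rx(roll)).
In Python, from workcell import bot gives the robot as it stands.
- The arm moves only by the tool play_rows, never from a script. Its argument "targets" is a list of rows, each an object with "grip": the closure in counts, from 0 (fully open) to 255 (shut); "linear": the shift along the world's x, y, z in cm, a list of three; "delta_rot": the turn, a rotation vector about the world's x, y, z in rad, a list of three. A call has 1 to 10 rows; each row is the pose to reach, as a shift and turn from the pose commanded when the call began; what a row does not reach only later rows make up. A row lasts 1/10 s, in which the tool goes at most 50 mm and 8.59 degrees, less where a joint would pass 70% of its speed; a pose out of reach is approached as far as the arm can. A call with a gripper value outside its range is refused whole. The fingers move at their own pace and stop on an object; "force" is the grip in N (left out, the last holds). Time passes only in rows, so rows that repeat a pose let the fingers close. It gives the time, the measured TCP pose, the force, the opening and the grip force at its end, in the units of the state.
- bot.get_obs(): the state, without advancing time (a new reading comes with each control period).
- bot.camera(name): name is "side" or "top" or "wrist"; returns a dict with "color" (480x640x3 uint8, red, green, blue), "range_z" (480x640 float32, m along the optical axis (not along the pixel's ray), 0 where there is no reading), "fov_y" (degrees; the focal length in pixels is half the picture's height over the tangent of half this angle, whatever the lens; pixels are square), "cx", "cy" (the principal point, pixels), "world_to_cam" (4x4, takes a point from world to camera coordinates). Camera axes: x right, y up, looking along -z (the intrinsics and any distortion apply to the point x, -y, -z); pixel columns grow to the right and rows downward; lengths in m; the calibration is good to about 2 mm. A picture is of the moment at which its call begins.
- bot.job_done(): hands the job in; it is judged then, once.
Trained networks look in a picture, given as the dict that the camera call returned (one of the last four; its "shot" number tells which), for a name from the list of things; names that differ only in an ending like _2 or _b are one class to them, and where a whole thing is asked for, a point or a joint stands for the part that bears it (a point fixed in the world has none). Each returns a list of dicts, best first, with "conf" (0 to 1); they miss things now and then, are a little off and sometimes report something else, mostly with a low value. They report only what shows in the picture. A call takes as long as a camera call. They do not tell look-alikes from the thing itself.
- bot.search_frame(picture, target): "box" ([left, top, right, bottom] in pixels, round what is visible of it).
- bot.trace(picture, target): "pixels" (480x640 bool, what is visible of it) and "box" ([left, top, right, bottom] in pixels, round what is visible of it).
- bot.pinpoint(picture, target): "pixel" ([column, row] in pixels: a listed point, or the origin of a listed thing).
The state is a dict: "time": time; "q": joint angles; "qd": joint speeds; "joint_efforts": joint torques, N m; "ee_pos": TCP position; "tcp_rot": TCP orientation; "wrist_force": force on the tool from outside, world axes, zero at the start; "torque": the same for the moment, N m; "opening": finger opening in m; "grasp_force": force on a finger pad.
Only numpy, scipy, OpenCV 4.12 (cv2) and the standard library are available. Lean on these libraries where they do the work, as an engineer would, in place of code of your own. Each camera call takes 0.05 s, during which the arm holds its last target. There are 200 camera calls.

### The job

The vegetable slicer rocks because one of its legs is too short: slide wooden shims flat under that leg one by one, stacked on those already there, until no further shim fits and the slicer no longer rocks, and then press down on that corner with the fingers, firmly but not hard (about 8 N), to prove it. Also lay the cutter insert flat on the slicer's bed, its long side along the slicer's length, push it home square against both stops, and tidy the shims that are left over into the grey tray. Leave the slicer about where it stands, and do not disturb the container, the bowl or the cutting disc.

Things in the scene. Friction and masses are not known exactly. Their poses are not given: they have to be found in the camera images.
- slicer: blue-grey slicer, 2 kg, loose and level on three rubber feet; origin on the counter under its middle, z up. Bed top 60 mm up, 14 mm thick, x from -85 to 85, y from -110 to 150 mm, with two 36 mm wide arms on to y = -155 mm at x = -65 and 65. Legs at x = -65 and 65, y = -135 and 130 mm. Pressed at the corner with some 3 N it tips onto its short leg; let go, it comes back level
- short_foot (a point): centre of the bevelled lower end of the short leg, a bare steel leg 20 mm thick at x = -65, y = -135 mm of the slicer, 29.5 mm above the counter: room for exactly four shims in all with 1.5 mm to spare. Shims go in most easily lengthwise, moving along the slicer's +y from beyond its -y end
- corner (a point): top of the bed's arm above the short leg: the place to press, 60 mm above the counter
- housing (a point): middle of the top of the prong housing that stands across the slicer's +y end: 110 mm (x) by 36 mm (y), top 110 mm above the counter; behind it a crank reaches to y = 202 mm of the slicer and 140 mm up
- stop_corner (a point): inner corner where the faces of two dark stop bars meet, at bed height: x = 72, y = 98 mm of the slicer. Bars 10 mm wide, 13 mm above the bed: one across it with its face at y = 98 (x from -13 to 82), one along its far edge with its face at x = 72 (y from -12 to 108)
- cutter: cutter insert: dark plastic plate 90 x 62 x 12 mm with a steel blade field on top, 0.12 kg, loose on the counter beside the slicer; origin at the centre of its underside, x along its 90 mm length. Home on the bed its length lies along the slicer's y (either way round), touching both stops, so its centre is at x = 41, y = 53 mm in the slicer's frame
- shim0: loose wooden shim strip, 100 x 28 x 7 mm, lying flat; all shims are alike; origin at the centre of its underside, x along its length, starts on the counter at the slicer's -y side (may be absent)
- shim1: loose wooden shim strip, 100 x 28 x 7 mm, lying flat; all shims are alike; origin at the centre of its underside, x along its length, starts on the counter at the slicer's -y side (may be absent)
- shim2: loose wooden shim strip, 100 x 28 x 7 mm, lying flat; all shims are alike; origin at the centre of its underside, x along its length, starts on the counter at the slicer's -y side (may be absent)
- shim3: loose wooden shim strip, 100 x 28 x 7 mm, lying flat; all shims are alike; origin at the centre of its underside, x along its length, starts on the counter at the slicer's -y side (may be absent)
- shim4: loose wooden shim strip, 100 x 28 x 7 mm, lying flat; all shims are alike; origin at the centre of its underside, x along its length, starts on the counter at the slicer's -y side (may be absent)
- shim5: loose wooden shim strip, 100 x 28 x 7 mm, lying flat; all shims are alike; origin at the centre of its underside, x along its length, lies already under the short leg (one of shim5 and shim6 may be absent), lengthwise along the slicer's y
- shim6: loose wooden shim strip, 100 x 28 x 7 mm, lying flat; all shims are alike; origin at the centre of its underside, x along its length, lies already under the short leg (one of shim5 and shim6 may be absent), lengthwise along the slicer's y
- tray: shallow grey tray fixed to the counter, 150 x 100 mm outside, walls 20 mm high and 5 mm thick, floor 5 mm thick; origin at the centre of its underside, x along its 150 mm length
- container: open clear plastic container, 100 mm across, 80 mm high; bystander; origin at its foot
- bowl: white bowl, 90 mm across, 45 mm high; bystander; origin at its foot
- disc: blue-grey cutting disc, 110 mm across, 14 mm thick with a 20 mm high hub; bystander; origin at its foot
Not all that is in view belongs to the job. What is shaped like the shim4 but black is not meant.

How it is judged:
By the outcome, as a careful person would: the job done as asked, in the order asked, and still so for the second after the job is handed in, with the robot touching nothing.
Of shim0, shim1, shim2, shim3, shim4 only 4 to 5 are there at a start; the rules pass over those that are not, and their reading is None.
Of shim5, shim6 only 1 to 2 are there at a start; the rules pass over those that are not, and their reading is None.
At some moment in a run one of cutter may be knocked a few centimetres aside while the robot is not near it.
Once in a run the grip may slacken for a moment while it holds something.
It also fails if it takes over 210 s, if anything falls off the work surface, if the arm or the gripper's body presses on something with over 40 N, if the wrist force passes 120 N, or if a joint passes its speed limit or range.

## Working session

There is one attempt and no reset: what is moved stays moved. The work goes in short steps, Python scripts to look and compute and a tool call to move; the robot and the scene stay as the last step left them, time stands still between calls to the robot, and variables do not carry over. Pictures are saved under pics/ and viewed, at most 14 in all, crops included, and the job is handed in when it is done.

Besides the shell and the picture viewer there is one more tool, called after "Emit:" as name([rows], argument=value, ...), one row to a line, values as JSON. play_rows: Moves the arm, as the interface text tells. Its arguments: {"type":"object","properties":{"targets":{"type":"array","items":{"type":"object","properties":{"grip":{"type":"number"},"linear":{"type":"array","items":{"type":"number"}},"delta_rot":{"type":"array","items":{"type":"number"}}}}},"force":{"type":"number"}},"required":["targets"]}

```bash
mkdir -p pics; cat > h.py <<'E'
import numpy as np,cv2
from workcell import bot
def f(p): return 240/np.tan(np.radians(p["fov_y"])/2)
def px2w(p,u,v,z=None):
    u=np.atleast_1d(u).astype(float);v=np.atleast_1d(v).astype(float)
    F=f(p);M=np.linalg.inv(p["world_to_cam"])
    d=np.stack([(u-p["cx"])/F,-(v-p["cy"])/F,-np.ones_like(u)],1)
    if z is None:
        r=p["range_z"][v.astype(int),u.astype(int)];c=d*r[:,None]
        return c@M[:3,:3].T+M[:3,3]
    D=d@M[:3,:3].T;o=M[:3,3];t=(z-o[2])/D[:,2]
    return o+D*t[:,None]
def save(p,n,s=1): cv2.imwrite("pics/"+n+".png",cv2.cvtColor(p["color"],cv2.COLOR_RGB2BGR))
def rect(p,m,zmin=-1,zmax=1):
    v,u=np.nonzero(m);w=px2w(p,u,v);k=(p["range_z"][v,u]>0)&(w[:,2]>zmin)&(w[:,2]<zmax)
    w=w[k]
    r=cv2.minAreaRect((w[:,:2]*1000).astype(np.float32))
    return r,np.percentile(w[:,2],[5,50,95])
E
cat > a.py <<'E'
from h import *
np.set_printoptions(precision=4,suppress=True)
for n in ("top","side"):
    p=bot.camera(n);save(p,n)
    print(n,p["fov_y"],p["cx"],p["cy"],sorted(p.keys()));print(p["world_to_cam"])
    for t in ("shim0","shim5","tray","cutter","container","bowl","disc","slicer"):
        for d in bot.trace(p,t):
            if d["conf"]<.3: continue
            r,z=rect(p,d["pixels"]);print(t,round(d["conf"],2),np.round(d["box"]),np.round(r[0]),np.round(r[1]),round(r[2]),z)
    for t in ("short_foot","corner","housing","stop_corner"):
        for d in bot.pinpoint(p,t)[:2]:
            print(t,round(d["conf"],2),d["pixel"],px2w(p,*d["pixel"]),px2w(p,*d["pixel"],z=dict(short_foot=.0295,corner=.06,housing=.11,stop_corner=.06)[t]))
print(bot.get_obs(),bot.hold_point_z)
E
python3 a.py
```

```text
top 55.87844723260373 321.4821356321403 240.4470008125212 ['color', 'cx', 'cy', 'fov_y', 'range_z', 'shot', 'world_to_cam']
[[ 0.0264 -0.9996 -0.003   0.0006]
 [ 0.997   0.0262  0.073  -0.5744]
 [-0.0729 -0.0049  0.9973 -1.0577]
 [ 0.      0.      0.      1.    ]]
shim0 0.92 [376. 285. 398. 327.] [ 425. -151.] [30. 97.] 66 [0.0029 0.0066 0.0104]
shim0 0.88 [389. 215. 430. 231.] [ 628. -197.] [27. 97.] 4 [0.0031 0.0065 0.0097]
shim0 0.84 [439. 220. 482. 235.] [ 618. -320.] [ 30. 100.] 3 [0.0025 0.0063 0.0096]
shim0 0.76 [442. 271. 486. 292.] [ 486. -329.] [ 33. 105.] 5 [-0.0005  0.0065  0.0099]
shim0 0.65 [462. 159. 504. 175.] [ 764. -374.] [ 32. 101.] 11 [0.0003 0.006  0.0093]
shim0 0.59 [447. 245. 487. 261.] [ 553. -340.] [104.  33.] 87 [-0.0011  0.0061  0.0098]
shim0 0.48 [373. 248. 390. 263.] [ 544. -127.] [28. 38.] 13 [0.0105 0.0137 0.0164]
shim5 0.92 [376. 285. 398. 327.] [ 425. -151.] [30. 97.] 66 [0.0029 0.0066 0.0104]
shim5 0.88 [389. 215. 430. 231.] [ 628. -197.] [27. 97.] 4 [0.0031 0.0065 0.0097]
shim5 0.84 [439. 220. 482. 235.] [ 618. -320.] [ 30. 100.] 3 [0.0025 0.0063 0.
[... 3968 characters left out ...]
] [[0.7527 0.0471 0.0165]] [[0.7079 0.0123 0.06  ]]
housing 0.64 [243.7, 207.5] [[0.5187 0.1864 0.1117]] [[0.5201 0.1884 0.11  ]]
stop_corner 0.93 [276.4, 210.4] [[0.5987 0.17   0.0698]] [[0.6073 0.1803 0.06  ]]
{'time': 1.3, 'q': array([67.0929,  4.9808, 10.079 , 95.0998,  0.0002, 90.0021]), 'qd': array([-0.0524, -0.0144, -0.0359,  0.0107,  0.0358, -0.0116]), 'joint_efforts': array([ -0.0007, -52.01  ,  46.486 ,   0.0018,  -0.0001,  -0.    ]), 'ee_pos': array([0.2141, 0.5066, 0.2313]), 'tcp_rot': array([-179.9984,   -0.0002,  157.0908]), 'wrist_force': array([-0.067 , -0.2803, -0.5133]), 'torque': array([-0.0511,  0.0114, -0.0168]), 'grasp_force': 0.0, 'opening': 0.08549255466961252} 0.0187
```

View pics/top.png

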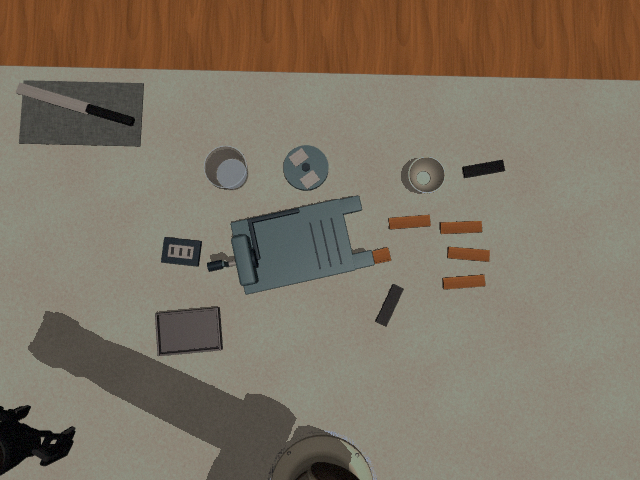

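View pics/side.png

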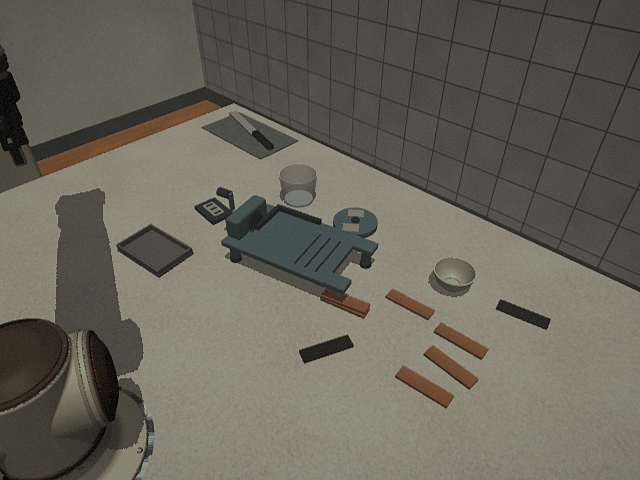

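Two shims sit under the leg (top at about 14 mm), with four loose orange ones at right. The two black strips at (390,305) and (484,169) are decoys. I'll move toward the nearest shim (409,222).

Emit:
play_rows([
  {"grip":135,"linear":[40.5,-72,0],"delta_rot":[0,0,-1.1]},
  {"grip":135,"linear":[40.5,-72,0],"delta_rot":[0,0,-1.1]},
  {"grip":135,"linear":[40.5,-72,0],"delta_rot":[0,0,-1.1]},
  {"grip":135,"linear":[40.5,-72,0],"delta_rot":[0,0,-1.1]},
  {"grip":135,"linear":[40.5,-72,0],"delta_rot":[0,0,-1.1]},
  {"grip":135,"linear":[40.5,-72,0],"delta_rot":[0,0,-1.1]},
  {"grip":135,"linear":[40.5,-72,0],"delta_rot":[0,0,-1.1]},
  {"grip":135,"linear":[40.5,-72,0],"delta_rot":[0,0,-1.1]},
  {"grip":135,"linear":[40.5,-72,0],"delta_rot":[0,0,-1.1]},
  {"grip":135,"linear":[40.5,-72,0],"delta_rot":[0,0,-1.1]},
], force=30)

```text
time: 2.3
ee_pos: [0.4598, 0.0688, 0.2316]
tcp_rot: [179.9, -0.0, 94.1]
wrist_force: [1.8, 0.8, -0.3]
opening: 0.0404
grasp_force: 0.0
```

Emit:
play_rows([
  {"linear":[15.5,-27,0]},
  {"linear":[15.5,-27,0]},
  {"linear":[15.5,-27,0]},
  {"linear":[15.5,-27,0]},
  {"linear":[15.5,-27,0]},
  {"linear":[15.5,-27,0]},
  {"linear":[15.5,-27,0]},
  {"linear":[15.5,-27,0]},
  {"linear":[15.5,-27,0]},
])

```text
validation failed for argument at $.ta...
```

```bash
cat > w.py <<'E'
from h import *
import sys
np.set_printoptions(precision=4,suppress=True)
def go(name,targets):
    p=bot.camera("wrist");save(p,name)
    o=bot.get_obs();print(o["ee_pos"],o["tcp_rot"],o["wrist_force"],round(o["time"],1))
    for t in targets:
        if t in("short_foot","corner","housing","stop_corner"):
            for d in bot.pinpoint(p,t)[:1]: print(t,round(d["conf"],2),d["pixel"],px2w(p,*d["pixel"],z=dict(short_foot=.0295,corner=.06,housing=.11,stop_corner=.06)[t]))
            continue
        for d in bot.trace(p,t):
            if d["conf"]<.3: continue
            r,z=rect(p,d["pixels"])
            print(t,round(d["conf"],2),np.round(d["box"]),np.round(r[0],1),np.round(r[1]),round(r[2],1),z)
    return p
if __name__=="__main__": go(sys.argv[1],sys.argv[2:])
E
python3 w.py w1 shim0 short_foot corner stop_corner housing
```

```text
[0.4625 0.0635 0.2309] [179.9264   0.147   93.8262] [-1.8056 -4.8018 -2.4147] 2.4
shim0 0.86 [258. 375. 316. 422.] [429.6 -66.3] [ 63. 241.] 9.5 [0.003  0.0073 0.0085]
corner 0.9 [383.8, 383.3] [[ 0.5358 -0.0858  0.06  ]]
stop_corner 0.61 [532.3, 90.3] [[0.6112 0.1749 0.06  ]]
housing 0.71 [438.1, 55.4] [[0.5255 0.1866 0.11  ]]
```

View pics/w1.png

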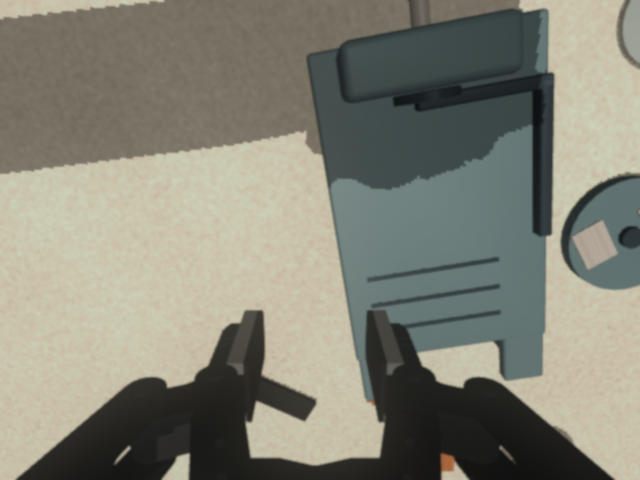

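The first row was refused because it needs all keys. The wrist view shows the bed with its stops at upper right (545,80) and the fingers along the bottom. Continuing.

Emit:
play_rows([
  {"grip":135,"delta_rot":[0,0,0],"linear":[15,-31,0]},
  {"grip":135,"delta_rot":[0,0,0],"linear":[15,-31,0]},
  {"grip":135,"delta_rot":[0,0,0],"linear":[15,-31,0]},
  {"grip":135,"delta_rot":[0,0,0],"linear":[15,-31,0]},
  {"grip":135,"delta_rot":[0,0,0],"linear":[15,-31,0]},
  {"grip":135,"delta_rot":[0,0,0],"linear":[15,-31,0]},
  {"grip":135,"delta_rot":[0,0,0],"linear":[15,-31,0]},
  {"grip":135,"delta_rot":[0,0,0],"linear":[15,-31,0]},
  {"grip":135,"delta_rot":[0,0,0],"linear":[15,-31,0]},
  {"grip":135,"delta_rot":[0,0,0],"linear":[15,-31,0]},
])

```text
time: 3.6
ee_pos: [0.6093, -0.2371, 0.2318]
tcp_rot: [180.0, -0.0, 94.2]
wrist_force: [0.2, 0.2, 0.3]
opening: 0.0399
grasp_force: 0.0
```

```bash
python3 w.py w2 shim0 short_foot corner stop_corner housing
```

```text
[ 0.6093 -0.2371  0.2322] [179.9482   0.0114  94.2023] [-0.3352  0.0244  0.3809] 3.6
shim0 0.98 [432. 297. 466. 384.] [ 765.3 -378. ] [ 31. 108.] 11.9 [0.0044 0.0074 0.0086]
shim0 0.94 [164. 231. 207. 326.] [ 486.8 -327.6] [ 28. 100.] 5.8 [0.0053 0.0073 0.0086]
shim0 0.91 [235. 251. 272. 321.] [ 558.5 -296.7] [147.  36.] 80.0 [0.0054 0.0073 0.0085]
shim0 0.87 [ 48.  37. 171. 129.] [ 424.9 -150.7] [ 31. 104.] 65.8 [0.0052 0.0073 0.0086]
shim0 0.74 [322.  98. 351. 214.] [ 628.1 -195.5] [ 28. 100.] 6.0 [0.006  0.0074 0.0086]
shim0 0.69 [221.  16. 271.  94.] [ 544.8 -121.5] [29. 53.] 18.2 [0.0129 0.0144 0.0157]
shim0 0.67 [224.  46. 264.  96.] [ 534.3 -135.9] [22. 49.] 45.3 [0.006  0.0073 0.009 ]
shim0 0.56 [304. 234. 333. 329.] [ 618.3 -320.7] [ 30. 101.] 3.7 [0.0057 0.0073 0.0086]
short_foot 0.58 [225.4, 0.3] [[ 0.5318 -0.0836  0.0295]]
corner 0.19 [335.8, 157.4] [[ 0.6224 -0.1889  0.06  ]]
```

View pics/w2.png

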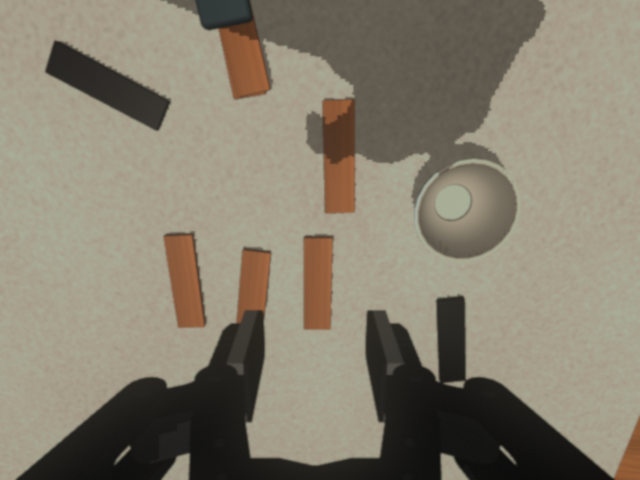

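```bash
python3 - <<'E'
from h import *
p=bot.camera("top")
m=bot.trace(p,"slicer")[0]["pixels"];m=cv2.dilate(m.astype(np.uint8),np.ones((9,9)))>0
v,u=np.nonzero(m);w=px2w(p,u,v)
k=abs(w[:,2]-.06)<.006
r=cv2.minAreaRect((w[k,:2]*1000).astype(np.float32));print("bed",r)
# fit outline by template matching: rasterised slicer bed
from scipy.optimize import minimize
P=w[k,:2]*1000;H=w[w[:,2]>.1][:,:2]*1000;print("house",cv2.minAreaRect(H[:].astype(np.float32)),len(H))
def inside(q):
    x,y=q[:,0],q[:,1]
    b=(abs(x)<85)&(y>-110)&(y<150)
    a=(abs(abs(x)-65)<18)&(y>-155)&(y<=-110)
    return b|a
w2=px2w(p,u,v);G=w2[:,:2]*1000;lab=((w2[:,2]>.05)).astype(float)
low=w2[:,2]<.03
best=None
for yaw in np.arange(10,20,.5):
  c,s=np.cos(np.radians(yaw)),np.sin(np.radians(yaw))
  for ox in np.arange(550,585,2):
    for oy in np.arange(40,80,2):
      d=G-[ox,oy];q=np.stack([c*d[:,0]+s*d[:,1],-s*d[:,0]+c*d[:,1]],1)
      i=inside(q);sc=(k&i).sum()-(low&i).sum()
      if best is None or sc>best[0]: best=(sc,yaw,ox,oy)
print(best)
_,yaw,ox,oy=best;c,s=np.cos(np.radians(yaw)),np.sin(np.radians(yaw))
for n,(x,y) in dict(foot=(-65,-135),stop=(72,98),house=(0,132),home=(41,53)).items(): print(n,ox+c*x-s*y,oy+s*x+c*y)
# stack
p=bot.camera("wrist")
W=px2w(p,*np.meshgrid(np.arange(200,290),np.arange(0,110)) ) if 0 else None
uu,vv=np.meshgrid(np.arange(200,300),np.arange(0,120));uu=uu.ravel();vv=vv.ravel()
W=px2w(p,uu,vv);c3=p["color"][vv,uu].astype(int)
for a,b in((.0115,.0175),(.0045,.0095)):
  kk=(W[:,2]>a)&(W[:,2]<b)&(c3[:,0]-c3[:,2]>40)
  print("stack",a,kk.sum(),cv2.minAreaRect((W[kk,:2]*1000).astype(np.float32)))
  Q=W[kk,:2]*1000
  for y0 in range(-145,-90,10):
    t=Q[abs(Q[:,1]-y0)<2]
    if len(t)>10: print(y0,t[:,0].min().round(1),t[:,0].max().round(1))
E
```

```text
Traceback (most recent call last):
IndexError: list index out of range
```

```bash
cat > s.py <<'E'
from h import *
p=bot.camera("top")
m=np.zeros((480,640),bool);m[185:305,195:392]=1
v,u=np.nonzero(m);w=px2w(p,u,v)
k=abs(w[:,2]-.06)<.006
def inside(q):
    x,y=q[:,0],q[:,1]
    return ((abs(x)<85)&(y>-110)&(y<150))|((abs(abs(x)-65)<18)&(y>-155)&(y<=-110))
G=w[:,:2]*1000;low=w[:,2]<.03
best=None
def ev(yaw,ox,oy):
    c,s=np.cos(np.radians(yaw)),np.sin(np.radians(yaw))
    d=G-[ox,oy];q=np.stack([c*d[:,0]+s*d[:,1],-s*d[:,0]+c*d[:,1]],1)
    i=inside(q);return (k&i).sum()-(low&i).sum()
R=max((ev(a,x,y),a,x,y) for a in np.arange(12,19,1) for x in np.arange(550,590,4) for y in np.arange(40,80,4))
R=max((ev(a,x,y),a,x,y) for a in R[1]+np.arange(-1,1.1,.5) for x in R[2]+np.arange(-4,5,1) for y in R[3]+np.arange(-4,5,1))
print(R,k.sum())
_,yaw,ox,oy=R;c,s=np.cos(np.radians(yaw)),np.sin(np.radians(yaw))
for n,(x,y) in dict(foot=(-65,-135),stop=(72,98),house=(0,132),home=(41,53)).items(): print(n,ox+c*x-s*y,oy+s*x+c*y)
E
cat > st.py <<'E'
from h import *
p=bot.camera("wrist")
uu,vv=np.meshgrid(np.arange(200,300),np.arange(0,120));uu=uu.ravel();vv=vv.ravel()
W=px2w(p,uu,vv);c3=p["color"][vv,uu].astype(int)
for a,b in((.0115,.0175),(.0045,.0095)):
  kk=(W[:,2]>a)&(W[:,2]<b)&(c3[:,0]-c3[:,2]>40)
  Q=W[kk,:2]*1000
  print("stack",a,kk.sum(),cv2.minAreaRect(Q.astype(np.float32)))
  for y0 in range(-145,-90,10):
    t=Q[abs(Q[:,1]-y0)<2]
    if len(t)>10: print(y0,t[:,0].min().round(1),t[:,0].max().round(1))
E
python3 s.py; python3 st.py
```

```text
(np.int64(7574), np.float64(14.0), np.int64(562), np.int64(63)) 7639
foot 531.5902336980154 -83.71484626123794
stop 608.1529465231043 175.50735765822373
house 530.0663097808439 191.07903586843153
home 588.9602643105335 124.34447121221419
stack 0.0115 2404 ((544.47216796875, -121.374755859375), (28.18280029296875, 52.878726959228516), 16.217967987060547)
-145 536.5 563.0
-135 533.9 562.9
-125 530.7 560.7
-115 528.2 557.4
-105 525.0 554.1
-95 540.8 551.3
stack 0.0045 287 ((542.9584350585938, -122.2980728149414), (32.80436325073242, 54.795597076416016), 14.374429702758789)
-145 531.9 560.5
-135 529.3 563.2
-125 526.9 560.4
-115 524.6 557.4
-105 522.1 524.0
```

Slicer fit: yaw 14°, foot at (0.5316,-0.0837). The stack is at about 105° with its outer end 66 mm outboard. Next I grasp shim A's outer end.

Emit:
play_rows([
  {"grip":135,"delta_rot":[0,0,0.014],"linear":[2.2,0.6,-5]},
  {"grip":135,"delta_rot":[0,0,0.014],"linear":[2.2,0.6,-10]},
  {"grip":135,"delta_rot":[0,0,0.014],"linear":[2.2,0.6,-15]},
  {"grip":135,"delta_rot":[0,0,0.014],"linear":[2.2,0.6,-19]},
  {"grip":135,"delta_rot":[0,0,0.014],"linear":[2.2,0.6,-21.2]},
  {"grip":135,"delta_rot":[0,0,0.014],"linear":[2.2,0.6,-22]},
  {"grip":135,"delta_rot":[0,0,0.014],"linear":[2.2,0.6,-22.3]},
  {"grip":135,"delta_rot":[0,0,0.014],"linear":[2.2,0.6,-22.5]},
  {"grip":135,"delta_rot":[0,0,0.014],"linear":[2.2,0.6,-22.6]},
  {"grip":135,"delta_rot":[0,0,0.014],"linear":[2.2,0.6,-22.6]},
])

```text
time: 5.1
ee_pos: [0.6319, -0.2335, 0.0066]
tcp_rot: [179.9, 0.0, 94.9]
wrist_force: [-0.2, -0.4, 0.4]
opening: 0.0402
grasp_force: 0.0
```

```bash
python3 w.py w3 shim0
```

```text
[ 0.6318 -0.2334  0.0064] [179.9185   0.04    94.871 ] [ 0.6785 -0.205  -0.3875] 5.2
shim0 0.89 [248. 392. 300. 462.] [ 616.5 -259.3] [24. 87.] 3.6 [0.0036 0.0073 0.0083]
shim0 0.88 [  0. 398.  22. 480.] [ 498.  -305.5] [42.  8.] 87.0 [0.0012 0.0049 0.0078]
shim0 0.8 [  4.   0. 130.  84.] [ 546.7 -136.1] [34. 24.] 15.9 [0.0115 0.0143 0.0155]
shim0 0.77 [ 30.  62. 126.  89.] [ 544.6 -147.4] [33.  9.] 2.3 [0.0024 0.0069 0.0083]
shim0 0.6 [268.  93. 351. 354.] [ 628.2 -195.7] [ 30. 100.] 5.8 [0.0064 0.0074 0.0084]
```

View pics/w3.png

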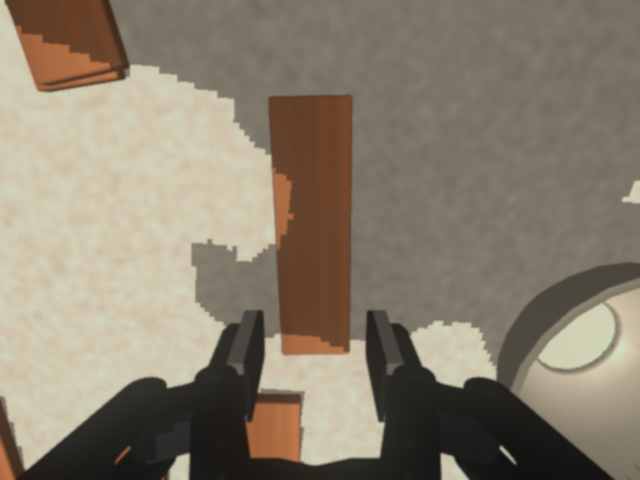

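Shim A lies centred between the fingers (x 281–350). I'll check fingertip height from depth.

```bash
python3 - <<'E'
from h import *
np.set_printoptions(precision=4,suppress=True)
p=bot.camera("wrist")
for u in(256,260,370,374): print(u,px2w(p,[u]*5,[313,320,335,350,380]))
E
```

```text
256 [[ 0.6093 -0.2235  0.0149]
 [ 0.61   -0.2237  0.0198]
 [ 0.6111 -0.2247  0.0281]
 [ 0.6114 -0.2301  0.0289]
 [ 0.6123 -0.2398  0.0323]]
260 [[ 0.6108 -0.2232  0.0153]
 [ 0.6112 -0.2248  0.0177]
 [ 0.6115 -0.2305  0.0185]
 [ 0.6119 -0.2359  0.0202]
 [ 0.6106 -0.2646  0.0002]]
370 [[ 0.6516 -0.2201  0.0146]
 [ 0.6511 -0.2207  0.019 ]
 [ 0.6515 -0.2256  0.0211]
 [ 0.6519 -0.2308  0.0227]
 [ 0.6527 -0.2408  0.0265]]
374 [[ 0.6533 -0.2205  0.0137]
 [ 0.6523 -0.2198  0.0203]
 [ 0.6511 -0.2206  0.0293]
 [ 0.6517 -0.226   0.03  ]
 [ 0.6522 -0.2345  0.0348]]
```

Emit:
play_rows([
  {"grip":135,"delta_rot":[0,0,0],"linear":[0,0,-0.5]},
  {"grip":135,"delta_rot":[0,0,0],"linear":[0,0,-0.9]},
  {"grip":135,"delta_rot":[0,0,0],"linear":[0,0,-0.9]},
])

```text
time: 5.55
ee_pos: [0.6316, -0.2333, -0.0015]
tcp_rot: [179.9, 0.0, 94.9]
wrist_force: [-5.1, 0.5, 16.1]
opening: 0.0404
grasp_force: 8.1
```

Emit:
play_rows([
  {"grip":200,"delta_rot":[0,0,0],"linear":[0,0,0]},
  {"grip":200,"delta_rot":[0,0,0],"linear":[0,0,0]},
  {"grip":200,"delta_rot":[0,0,0],"linear":[0,0,0]},
  {"grip":200,"delta_rot":[0,0,0],"linear":[0,0,0]},
  {"grip":200,"delta_rot":[0,0,0],"linear":[0,0,0]},
], force=40)

```text
time: 6.05
ee_pos: [0.6327, -0.234, -0.0001]
tcp_rot: [179.8, 0.1, 94.9]
wrist_force: [-3.8, -0.3, 21.9]
opening: 0.0266
grasp_force: 47.4
```

Emit:
play_rows([
  {"grip":200,"delta_rot":[0,0,0],"linear":[0,0,2]},
  {"grip":200,"delta_rot":[0,0,0],"linear":[0,0,5]},
  {"grip":200,"delta_rot":[0,0,0.1],"linear":[-3,2,5]},
  {"grip":200,"delta_rot":[0,0,0.168],"linear":[-7.2,4.3,5]},
  {"grip":200,"delta_rot":[0,0,0.168],"linear":[-7.2,4.3,5]},
  {"grip":200,"delta_rot":[0,0,0.168],"linear":[-7.2,4.3,5]},
])

```text
time: 6.65
ee_pos: [0.5586, -0.1898, 0.0463]
tcp_rot: [180.0, 0.0, 104.5]
wrist_force: [1.2, 0.3, 0.1]
opening: 0.0264
grasp_force: 40.5
```

```bash
cat > held.py <<'E'
from h import *
np.set_printoptions(precision=4,suppress=True)
p=bot.camera("wrist");o=bot.get_obs();e=o["ee_pos"];a=np.radians(o["tcp_rot"][2])
vv,uu=np.mgrid[0:480,200:440];uu=uu.ravel();vv=vv.ravel()
W=px2w(p,uu,vv);c=p["color"][vv,uu].astype(int)
k=(c[:,0]-c[:,2]>40)&(p["range_z"][vv,uu]>0)
d=W[k]-e;q=np.stack([d[:,0]*np.cos(a)+d[:,1]*np.sin(a),-d[:,0]*np.sin(a)+d[:,1]*np.cos(a),d[:,2]],1)
q=q[(abs(q[:,2])<.02)&(abs(q[:,1])<.025)&(abs(q[:,0])<.12)]
A=np.c_[q[:,0],np.ones(len(q))];print(o["ee_pos"],o["tcp_rot"],o["opening"],o["grasp_force"],len(q))
for x0 in np.arange(-.0,.1,.015):
    t=q[abs(q[:,0]-x0)<.004]
    if len(t)>20: print(round(x0,3),"z",np.percentile(t[:,2],[10,50,90]),"lat",t[:,1].min(),t[:,1].max())
print("end",np.percentile(q[:,0],[.5,99.5]))
E
python3 held.py; python3 st.py
```

```text
[ 0.5597 -0.1903  0.0467] [179.9319   0.041  104.4723] 0.026619858779140762 40.49880266189575 20627
-0.0 z [0.0064 0.0071 0.0078] lat -0.012722974569987376 0.013560358238995077
0.015 z [0.006  0.0067 0.0075] lat -0.013449479440212936 0.013645950147792735
0.03 z [0.0056 0.0063 0.0071] lat -0.01379725630225582 0.013899790034237143
0.045 z [0.0051 0.0059 0.0067] lat -0.014136078419157276 0.013651404668513518
0.06 z [0.0047 0.0055 0.0063] lat -0.01457515781143089 0.01319336486010887
0.075 z [0.0044 0.0051 0.006 ] lat -0.014928823207026012 0.012767596404217152
0.09 z [0.0036 0.0045 0.0056] lat -0.014890516133661436 0.01209022438191074
end [-0.0115  0.0867]
stack 0.0115 298 ((528.384521484375, -104.63386535644531), (6.209970474243164, 6.851995468139648), 13.628077507019043)
-105 524.9 532.1
stack 0.0045 121 ((523.6451416015625, -105.39694213867188), (2.7067158222198486, 7.468976020812988), 13.403780937194824)
-105 521.9 525.3
```

Emit:
play_rows([
  {"grip":200,"delta_rot":[0,0,0],"linear":[0,0,-1.4]},
  {"grip":200,"delta_rot":[0,0,0],"linear":[0,0,-2.7]},
  {"grip":200,"delta_rot":[0,0,0],"linear":[0,0,-2.7]},
  {"grip":200,"delta_rot":[0,0,0],"linear":[-0.25,1,-2.7]},
  {"grip":200,"delta_rot":[0,0,0],"linear":[-0.5,2,-2.7]},
  {"grip":200,"delta_rot":[0,0,0],"linear":[-0.7,2.7,-2.7]},
  {"grip":200,"delta_rot":[0,0,0],"linear":[-0.7,2.7,-2.7]},
])

```text
time: 7.45
ee_pos: [0.5522, -0.162, 0.0198]
tcp_rot: [180.0, 0.0, 104.6]
wrist_force: [0.4, -0.6, 0.3]
opening: 0.0266
grasp_force: 40.5
```

Emit:
play_rows([
  {"grip":200,"delta_rot":[0,0,0],"linear":[-0.25,1,0]},
  {"grip":200,"delta_rot":[0,0,0],"linear":[-0.5,2,0]},
  {"grip":200,"delta_rot":[0,0,0],"linear":[-0.85,3.3,0]},
  {"grip":200,"delta_rot":[0,0,0],"linear":[-0.85,3.3,0]},
  {"grip":200,"delta_rot":[0,0,0],"linear":[-0.85,3.3,0]},
])

```text
time: 7.95
ee_pos: [0.5437, -0.1297, 0.0194]
tcp_rot: [180.0, 0.0, 104.5]
wrist_force: [0.5, 0.3, -0.6]
opening: 0.0266
grasp_force: 40.5
```

Clean insertion; now lower, release and lift.

Emit:
play_rows([
  {"grip":200,"delta_rot":[0,0,0],"linear":[0,0,-0.2]},
  {"grip":200,"delta_rot":[0,0,0],"linear":[0,0,-0.4]},
  {"grip":200,"delta_rot":[0,0,0],"linear":[0,0,-0.5]},
  {"grip":200,"delta_rot":[0,0,0],"linear":[0,0,-0.5]},
])

```text
time: 8.35
ee_pos: [0.5439, -0.1305, 0.0143]
tcp_rot: [180.0, 0.0, 104.5]
wrist_force: [0.2, -1.3, 2.8]
opening: 0.0266
grasp_force: 40.7
```

Emit:
play_rows([
  {"grip":140,"delta_rot":[0,0,0],"linear":[0,0,0]},
  {"grip":140,"delta_rot":[0,0,0],"linear":[0,0,0]},
  {"grip":130,"delta_rot":[0,0,0],"linear":[0,0,0]},
  {"grip":130,"delta_rot":[0,0,0],"linear":[0,0,0.5]},
  {"grip":130,"delta_rot":[0,0,0],"linear":[0,0,3]},
  {"grip":130,"delta_rot":[0,0,0],"linear":[0,0,8]},
  {"grip":130,"delta_rot":[0,0,-0.15],"linear":[3,-8,13]},
  {"grip":130,"delta_rot":[0,0,-0.18],"linear":[5,-13,15]},
  {"grip":130,"delta_rot":[0,0,-0.18],"linear":[5,-13,15]},
  {"grip":130,"delta_rot":[0,0,-0.18],"linear":[5,-13,15]},
])

```text
time: 9.35
ee_pos: [0.5953, -0.2645, 0.1666]
tcp_rot: [179.8, 0.2, 94.0]
wrist_force: [-0.1, 1.0, 0.1]
opening: 0.0419
grasp_force: 0.0
```

```bash
python3 w.py w4 shim0 short_foot
```

```text
[ 0.5947 -0.2632  0.1655] [179.8962   0.0732  94.0254] [-0.8626  0.5597  0.2434] 9.4
shim0 0.93 [243. 247. 283. 356.] [ 555.  -322.8] [139.  32.] 85.1 [0.0058 0.0073 0.0086]
shim0 0.9 [237.   0. 284.  56.] [ 548.  -134.9] [29. 26.] 16.3 [0.0079 0.014  0.0158]
shim0 0.81 [320. 227. 359. 345.] [ 618.3 -320.7] [ 31. 100.] 3.2 [0.0054 0.0074 0.0085]
shim0 0.76 [150. 226. 203. 340.] [ 485.3 -330. ] [ 32. 104.] 6.2 [0.0046 0.0073 0.0084]
shim0 0.72 [223.   0. 273.  44.] [ 543.9 -132.9] [32. 24.] 7.9 [0.0196 0.0213 0.0226]
shim0 0.66 [  2.   0. 157.  97.] [ 425.4 -150.6] [ 30. 104.] 66.0 [0.0058 0.0073 0.0086]
shim0 0.65 [476. 303. 514. 388.] [ 763.2 -367.1] [31. 85.] 11.7 [0.0046 0.0074 0.0085]
shim0 0.53 [232.  47. 274.  56.] [ 546.7 -148.1] [28.  7.] 4.3 [0.003  0.0072 0.0087]
```

View pics/w4.png

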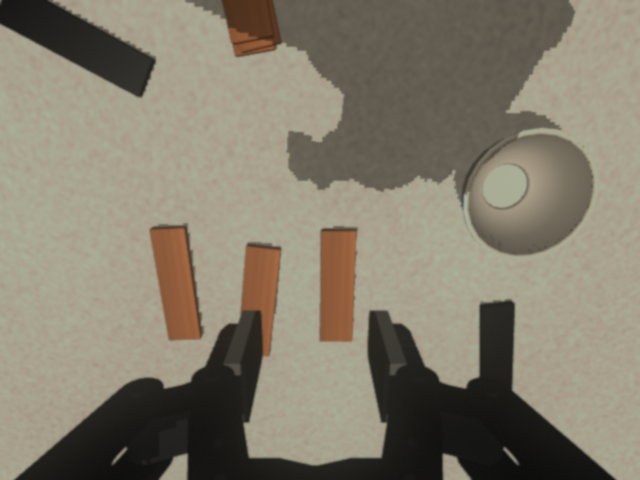

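The third shim sits on the stack (top 21.3 mm at pixel (250,20)). Next is the left loose shim (175,283), gripped at its outer end.

Emit:
play_rows([
  {"grip":130,"delta_rot":[0,0,0.026],"linear":[-4,-4,-2]},
  {"grip":130,"delta_rot":[0,0,0.026],"linear":[-8,-8,-5]},
  {"grip":130,"delta_rot":[0,0,0.026],"linear":[-10.6,-10.1,-9]},
  {"grip":130,"delta_rot":[0,0,0.026],"linear":[-10.6,-10.1,-13]},
  {"grip":130,"delta_rot":[0,0,0.026],"linear":[-10.6,-10.1,-15]},
  {"grip":130,"delta_rot":[0,0,0.026],"linear":[-10.6,-10.1,-16]},
  {"grip":130,"delta_rot":[0,0,0.026],"linear":[-10.6,-10.1,-16]},
])

```text
time: 10.2
ee_pos: [0.487, -0.3594, 0.0031]
tcp_rot: [-179.9, -0.1, 95.7]
wrist_force: [-1.0, 0.2, -0.4]
opening: 0.0419
grasp_force: 0.0
```

```bash
python3 held.py
```

```text
[ 0.4881 -0.3601  0.0049] [179.9951  -0.0077  95.7471] 0.04194282242952676 0.0 19496
-0.0 z [0.0018 0.0024 0.0032] lat -0.01575345916429698 0.01166124140427754
0.015 z [0.0017 0.0024 0.0032] lat -0.015589792201930925 0.011672773199467315
0.03 z [0.0018 0.0025 0.0032] lat -0.015497912220973074 0.011707721817945485
0.045 z [0.0017 0.0025 0.0032] lat -0.015591224802850374 0.012959880311313395
0.06 z [0.0016 0.0024 0.0032] lat -0.015523779192148632 0.013147340494172363
0.075 z [0.0016 0.0024 0.0032] lat -0.01530817745935773 0.013215304349239582
end [-0.0173  0.0815]
```

Emit:
play_rows([
  {"grip":130,"delta_rot":[0,0,0],"linear":[0.15,-0.4,0]},
  {"grip":130,"delta_rot":[0,0,0],"linear":[0.15,-0.4,-0.4]},
  {"grip":130,"delta_rot":[0,0,0],"linear":[0.15,-0.4,-0.4]},
  {"grip":200,"delta_rot":[0,0,0],"linear":[0.15,-0.4,-0.4]},
  {"grip":200,"delta_rot":[0,0,0],"linear":[0.15,-0.4,-0.4]},
  {"grip":200,"delta_rot":[0,0,0],"linear":[0.15,-0.4,-0.4]},
  {"grip":200,"delta_rot":[0,0,0],"linear":[0.15,-0.4,-0.4]},
  {"grip":200,"delta_rot":[0,0,0],"linear":[0.15,-0.4,-0.4]},
])

```text
time: 11.05
ee_pos: [0.4895, -0.3653, 0.0009]
tcp_rot: [180.0, 0.0, 95.7]
wrist_force: [-0.0, 0.6, 5.3]
opening: 0.0263
grasp_force: 40.3
```

```bash
python3 held.py; python3 -c "
from h import *;print(bot.get_obs()['wrist_force'])"
```

```text
[ 0.4895 -0.3654  0.0009] [179.9527   0.0343  95.672 ] 0.026339819222517862 40.27869701385498 20793
-0.0 z [0.0058 0.0065 0.0072] lat -0.013666677620762725 0.012783914424850048
0.015 z [0.0058 0.0065 0.0073] lat -0.014270306667670384 0.013105882728114294
0.03 z [0.0058 0.0065 0.0073] lat -0.014354488912616144 0.013187449892806213
0.045 z [0.0057 0.0065 0.0073] lat -0.014382505964202284 0.014234668641852258
0.06 z [0.0057 0.0065 0.0073] lat -0.014461344860093294 0.014151706576933258
0.075 z [0.0057 0.0065 0.0073] lat -0.01456974632081048 0.01342271172224647
0.09 z [0.0054 0.0063 0.0073] lat -0.014469574454385752 0.013302130357929565
end [-0.0118  0.0868]
[0.95005174 0.13600778 5.54585227]
```

Emit:
play_rows([
  {"grip":200,"delta_rot":[0,0,0],"linear":[0,0,2.5]},
  {"grip":200,"delta_rot":[0,0,0],"linear":[0,0,5]},
  {"grip":200,"delta_rot":[0,0,0.05],"linear":[2,4.5,5]},
  {"grip":200,"delta_rot":[0,0,0.1],"linear":[3.6,9,5]},
  {"grip":200,"delta_rot":[0,0,0.154],"linear":[5.3,13.5,5]},
  {"grip":200,"delta_rot":[0,0,0.154],"linear":[6.9,17.5,5]},
  {"grip":200,"delta_rot":[0,0,0.154],"linear":[6.9,17.5,5]},
  {"grip":200,"delta_rot":[0,0,0.154],"linear":[6.9,17.5,5]},
])

```text
time: 11.9
ee_pos: [0.5582, -0.1894, 0.0499]
tcp_rot: [-180.0, -0.0, 104.6]
wrist_force: [-0.3, -0.7, -0.2]
opening: 0.0263
grasp_force: 39.9
```

```bash
python3 held.py; python3 s.py
```

```text
[ 0.5579 -0.1903  0.0499] [-179.9558   -0.0092  104.5206] 0.026760878269236784 39.881213307380676 20283
-0.0 z [0.0058 0.0065 0.0072] lat -0.014187870243003093 0.011896391124830959
0.015 z [0.0054 0.0061 0.0069] lat -0.014363286693175291 0.012538119026252676
0.03 z [0.005  0.0058 0.0065] lat -0.014291899407961873 0.013283421873194284
0.045 z [0.0047 0.0054 0.0061] lat -0.014301614586006206 0.013606019929441573
0.06 z [0.0042 0.005  0.0058] lat -0.014266567872545832 0.013792644071746837
0.075 z [0.0039 0.0047 0.0055] lat -0.014116910436349276 0.013891940918179076
0.09 z [0.0032 0.0041 0.005 ] lat -0.013601058154379389 0.01272143575357474
end [-0.0122  0.0861]
(np.int64(7571), np.float64(13.5), np.int64(561), np.int64(65)) 7731
foot 529.3110792946982 -81.44388790432019
stop 608.132988610754 177.1003183965975
house 530.1852119710205 193.3528294924933
home 588.4945624519418 126.10686569916899
```

Emit:
play_rows([
  {"grip":200,"delta_rot":[0.025,0.0065,0],"linear":[0,0,0]},
  {"grip":200,"delta_rot":[0.025,0.0065,0],"linear":[0,0,-1.5]},
  {"grip":200,"delta_rot":[0.025,0.0065,0],"linear":[0,0,-2.5]},
  {"grip":200,"delta_rot":[0.025,0.0065,0],"linear":[0,0,-2.75]},
  {"grip":200,"delta_rot":[0.025,0.0065,0],"linear":[0,0,-2.75]},
  {"grip":200,"delta_rot":[0.025,0.0065,0],"linear":[0,0,-2.75]},
])

```text
time: 12.6
ee_pos: [0.5582, -0.1901, 0.0228]
tcp_rot: [180.0, -1.5, 104.5]
wrist_force: [1.0, -0.1, 0.4]
opening: 0.0263
grasp_force: 39.9
```

```bash
python3 held.py; python3 -c "
from h import *;print(bot.get_obs()['wrist_force'])"
```

```text
[ 0.5583 -0.1901  0.023 ] [179.9881  -1.4796 104.5043] 0.026865976467572213 39.88261878490448 23855
-0.0 z [0.0056 0.0063 0.007 ] lat -0.01358041139191654 0.012874822939992238
0.015 z [0.0056 0.0063 0.007 ] lat -0.01393407858630952 0.01323021119498029
0.03 z [0.0056 0.0063 0.0071] lat -0.01366197987869996 0.014038971537278313
0.045 z [0.0054 0.0064 0.0072] lat -0.01834697280220398 0.014253677510913384
0.06 z [0.0051 0.0063 0.0072] lat -0.017923292822972007 0.014287413096488889
0.075 z [0.0051 0.0064 0.0072] lat -0.017770833435434907 0.014212631803033591
0.09 z [-0.0026 -0.0016 -0.0008] lat -0.017410067509261423 0.01190366693328953
end [-0.0129  0.0952]
[ 0.04361292  0.12840892 -0.05503126]
```

Emit:
play_rows([
  {"grip":200,"delta_rot":[0,0,0],"linear":[-0.15,0.6,-0.03]},
  {"grip":200,"delta_rot":[0,0,0],"linear":[-0.35,1.4,-0.03]},
  {"grip":200,"delta_rot":[0,0,0],"linear":[-0.55,2.2,-0.03]},
  {"grip":200,"delta_rot":[0,0,0],"linear":[-0.7,2.8,-0.03]},
  {"grip":200,"delta_rot":[0,0,0],"linear":[-0.7,2.8,-0.03]},
])

```text
time: 13.15
ee_pos: [0.5511, -0.1611, 0.0227]
tcp_rot: [180.0, -1.5, 104.6]
wrist_force: [0.7, -0.1, -0.5]
opening: 0.0262
grasp_force: 39.9
```

Emit:
play_rows([
  {"grip":200,"delta_rot":[0,0,0],"linear":[-0.2,0.8,0]},
  {"grip":200,"delta_rot":[0,0,0],"linear":[-0.4,1.6,0]},
  {"grip":200,"delta_rot":[0,0,0],"linear":[-0.6,2.4,0]},
  {"grip":200,"delta_rot":[0,0,0],"linear":[-0.8,3.2,0]},
  {"grip":200,"delta_rot":[0,0,0],"linear":[-0.8,3.2,0]},
])

```text
time: 13.65
ee_pos: [0.543, -0.1291, 0.0226]
tcp_rot: [-180.0, -1.5, 104.6]
wrist_force: [-0.5, -0.4, -0.2]
opening: 0.0263
grasp_force: 39.9
```

Straight in with no force. Lower, release, lift and look.

Emit:
play_rows([
  {"grip":200,"delta_rot":[0,0,0],"linear":[0,0,-0.07]},
  {"grip":200,"delta_rot":[0,0,0],"linear":[0,0,-0.1]},
  {"grip":140,"delta_rot":[0,0,0],"linear":[0,0,-0.1]},
  {"grip":140,"delta_rot":[0,0,0],"linear":[0,0,-0.1]},
  {"grip":130,"delta_rot":[0,0,0],"linear":[0,0,-0.1]},
  {"grip":130,"delta_rot":[0,0,0],"linear":[0,0,2]},
  {"grip":130,"delta_rot":[0,0,0],"linear":[0,0,7]},
  {"grip":130,"delta_rot":[-0.025,-0.0065,0],"linear":[1,-5,9]},
  {"grip":200,"delta_rot":[-0.025,-0.0065,0],"linear":[1,-5,9]},
  {"grip":200,"delta_rot":[-0.025,-0.0065,0],"linear":[1,-5,9]},
])

```text
time: 14.65
ee_pos: [0.5534, -0.1811, 0.1126]
tcp_rot: [180.0, 0.0, 104.4]
wrist_force: [-0.5, 0.9, -1.3]
opening: 0.0185
grasp_force: 0.0
```

```bash
python3 w.py w5 shim0 short_foot corner
```

```text
[ 0.5528 -0.1802  0.1117] [-179.9507   -0.0563  104.434 ] [ 0.0403  0.0797 -0.0951] 14.7
shim0 0.91 [291. 109. 346. 192.] [ 540.5 -122. ] [30. 45.] 14.0 [0.0273 0.0284 0.0295]
shim0 0.83 [279. 380. 300. 438.] [ 561.5 -265.6] [ 12. 152.] 6.8 [0.0038 0.0073 0.0085]
shim0 0.78 [ 43.  72. 206. 211.] [ 425.1 -151. ] [ 32. 103.] 65.9 [0.0056 0.0073 0.0085]
shim0 0.75 [345. 122. 352. 193.] [ 558.9 -122.7] [ 4. 39.] 16.5 [0.0133 0.0144 0.0155]
shim0 0.72 [326. 395. 353. 464.] [ 590.6 -261.8] [ 22. 198.] 15.7 [0.004  0.0073 0.0083]
short_foot 0.73 [321.2, 65.2] [[ 0.5312 -0.0794  0.0295]]
corner 0.62 [322.6, 61.0] [[ 0.5316 -0.0803  0.06  ]]
```

View pics/w5.png

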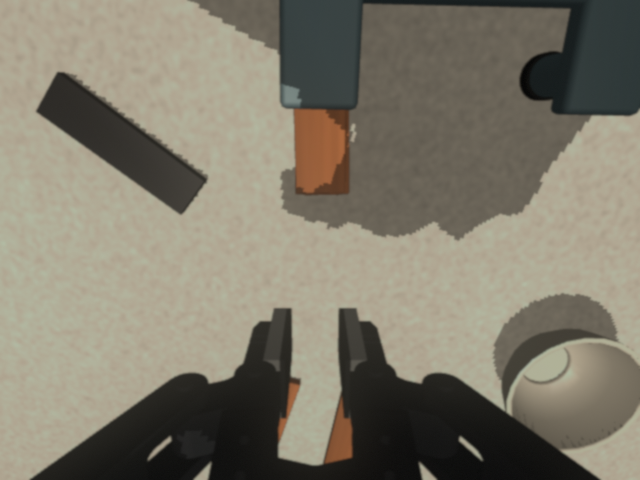

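Four shims are stacked under the leg (top 28.4 mm). The arm end is at (320,60). Now press the corner with shut fingers.

Emit:
play_rows([
  {"grip":255,"delta_rot":[0,0,0],"linear":[-1,4.5,0]},
  {"grip":255,"delta_rot":[0,0,0],"linear":[-2.15,9.7,0]},
  {"grip":255,"delta_rot":[0,0,0],"linear":[-2.15,9.7,-3]},
  {"grip":255,"delta_rot":[0,0,0],"linear":[-2.15,9.7,-4.5]},
  {"grip":255,"delta_rot":[0,0,0],"linear":[-2.15,9.7,-4.9]},
  {"grip":255,"delta_rot":[0,0,0],"linear":[-2.15,9.7,-5.0]},
  {"grip":255,"delta_rot":[0,0,0],"linear":[-2.15,9.7,-5.0]},
])

```text
time: 15.55
ee_pos: [0.532, -0.0839, 0.0629]
tcp_rot: [180.0, 0.0, 104.4]
wrist_force: [-0.7, -0.5, -0.3]
opening: -0.0001
grasp_force: 0.0
```

Emit:
play_rows([
  {"grip":255,"delta_rot":[0,0,0],"linear":[0,0,-0.1]},
  {"grip":255,"delta_rot":[0,0,0],"linear":[0,0,-0.15]},
  {"grip":255,"delta_rot":[0,0,0],"linear":[0,0,-0.15]},
])

```text
time: 15.85
ee_pos: [0.5319, -0.0834, 0.0613]
tcp_rot: [180.0, 0.0, 104.5]
wrist_force: [-0.0, 0.3, -0.5]
opening: -0.0
grasp_force: 0.0
```

Emit:
play_rows([
  {"grip":255,"delta_rot":[0,0,0],"linear":[0,0,-0.1]},
  {"grip":255,"delta_rot":[0,0,0],"linear":[0,0,-0.2]},
  {"grip":255,"delta_rot":[0,0,0],"linear":[0,0,-0.2]},
])

```text
time: 16.15
ee_pos: [0.5317, -0.0834, 0.0595]
tcp_rot: [180.0, 0.0, 104.5]
wrist_force: [-2.3, -1.6, 5.2]
opening: -0.0001
grasp_force: 2.9
```

```bash
python3 -c "
from h import *
for i in range(3):
    bot.camera('wrist');o=bot.get_obs();print(o['wrist_force'],o['ee_pos'])"
```

```text
[-2.19029195 -1.12301031  6.6335427 ] [ 0.53174124 -0.08340452  0.05957518]
[-2.98647252 -1.07645996  5.04593239] [ 0.53177239 -0.08338111  0.05960926]
[-2.37178997 -1.59559127  6.28216598] [ 0.53176829 -0.08339772  0.05962575]
```

Emit:
play_rows([
  {"grip":255,"delta_rot":[0,0,0],"linear":[0,0,-0.03]},
  {"grip":255,"delta_rot":[0,0,0],"linear":[0,0,-0.03]},
  {"grip":255,"delta_rot":[0,0,0],"linear":[0,0,-0.03]},
])

```text
time: 16.6
ee_pos: [0.5317, -0.0835, 0.0594]
tcp_rot: [180.0, 0.0, 104.5]
wrist_force: [-2.4, -2.6, 6.0]
opening: -0.0001
grasp_force: 3.1
```

```bash
python3 -c "
from h import *
for i in range(4):
    bot.camera('wrist');o=bot.get_obs();print(o['wrist_force'],o['ee_pos'])"
```

```text
[-2.84432502 -1.65285084  6.14521167] [ 0.53168098 -0.08344741  0.05936856]
[-2.85148039 -0.4830943   6.267105  ] [ 0.53171337 -0.08346881  0.05939231]
[-2.35689381 -1.36747488  5.91554069] [ 0.53169995 -0.08345435  0.05939889]
[-3.74100778 -1.60696761  6.06189795] [ 0.53169484 -0.08347883  0.05940467]
```

Emit:
play_rows([
  {"grip":255,"delta_rot":[0,0,0],"linear":[0,0,-0.05]},
  {"grip":255,"delta_rot":[0,0,0],"linear":[0,0,-0.05]},
  {"grip":255,"delta_rot":[0,0,0],"linear":[0,0,-0.05]},
])

```text
time: 17.1
ee_pos: [0.5315, -0.0836, 0.0589]
tcp_rot: [-180.0, 0.1, 104.5]
wrist_force: [-3.6, -2.3, 6.7]
opening: 0.0
grasp_force: 3.5
```

Emit:
play_rows([
  {"grip":255,"delta_rot":[0,0,0],"linear":[0,0,-0.03]},
  {"grip":255,"delta_rot":[0,0,0],"linear":[0,0,-0.03]},
  {"grip":255,"delta_rot":[0,0,0],"linear":[0,0,-0.03]},
])

```text
time: 17.4
ee_pos: [0.5315, -0.0837, 0.0587]
tcp_rot: [-180.0, 0.1, 104.5]
wrist_force: [-4.6, -2.5, 7.5]
opening: 0.0001
grasp_force: 3.8
```

Emit:
play_rows([
  {"grip":255,"delta_rot":[0,0,0],"linear":[0,0,-0.04]},
  {"grip":255,"delta_rot":[0,0,0],"linear":[0,0,-0.04]},
  {"grip":255,"delta_rot":[0,0,0],"linear":[0,0,-0.04]},
  {"grip":255,"delta_rot":[0,0,0],"linear":[0,0,-0.04]},
])

```text
time: 17.8
ee_pos: [0.5314, -0.0837, 0.0585]
tcp_rot: [-180.0, 0.1, 104.5]
wrist_force: [-6.9, -2.6, 10.4]
opening: -0.0002
grasp_force: 5.0
```

```bash
python3 -c "
from h import *
for i in range(4):
    bot.camera('wrist');o=bot.get_obs();print(o['wrist_force'],o['ee_pos'])"
```

```text
[-5.32734609 -2.06108996 10.58584496] [ 0.53144509 -0.08367755  0.05854039]
[-5.6962148  -2.85048384 10.62902813] [ 0.53145777 -0.08368846  0.0585643 ]
[-5.56981264 -2.68765455  9.67898681] [ 0.53147164 -0.08368121  0.05856792]
[-5.01819825 -2.65821552  9.61343178] [ 0.53145113 -0.08369949  0.05855163]
```

Bottomed on the stack at 1.5 mm travel, about 10 N. Ease to 8 N, hold, then lift and go over to the cutter.

Emit:
play_rows([
  {"grip":255,"delta_rot":[0,0,0],"linear":[0,0,0.03]},
  {"grip":255,"delta_rot":[0,0,0],"linear":[0,0,0.03]},
  {"grip":255,"delta_rot":[0,0,0],"linear":[0,0,0.03]},
  {"grip":255,"delta_rot":[0,0,0],"linear":[0,0,0.03]},
  {"grip":255,"delta_rot":[0,0,0],"linear":[0,0,0.03]},
  {"grip":255,"delta_rot":[0,0,0],"linear":[0,0,0.03]},
])

```text
time: 18.6
ee_pos: [0.5315, -0.0837, 0.0586]
tcp_rot: [-180.0, 0.1, 104.5]
wrist_force: [-4.6, -3.4, 7.3]
opening: 0.0
grasp_force: 4.0
```

Emit:
play_rows([
  {"grip":255,"delta_rot":[0,0,0],"linear":[0,0,0.3]},
  {"grip":200,"delta_rot":[0,0,0],"linear":[0,0,4]},
  {"grip":60,"delta_rot":[0,0,0],"linear":[0,0,9]},
  {"grip":40,"delta_rot":[0,0,0],"linear":[0,0,14]},
  {"grip":40,"delta_rot":[0,0,0],"linear":[0,5,17]},
  {"grip":40,"delta_rot":[0,0,0],"linear":[0,10,17]},
  {"grip":40,"delta_rot":[0,0,0],"linear":[0,15,17]},
  {"grip":40,"delta_rot":[0,0,0],"linear":[0,20,17]},
  {"grip":40,"delta_rot":[0,0,0],"linear":[0,25,17]},
  {"grip":40,"delta_rot":[0,0,0],"linear":[0,30,17]},
])

```text
time: 19.6
ee_pos: [0.5313, 0.2117, 0.2279]
tcp_rot: [180.0, -0.0, 104.5]
wrist_force: [1.3, -0.6, 0.0]
opening: 0.0719
grasp_force: 0.0
```

Emit:
play_rows([
  {"grip":40,"delta_rot":[0,0,0],"linear":[0,4,0]},
  {"grip":40,"delta_rot":[0,0,0],"linear":[0,4,0]},
  {"grip":40,"delta_rot":[0,0,0],"linear":[0,4,0]},
  {"grip":40,"delta_rot":[0,0,0],"linear":[0,4,0]},
])

```text
time: 20.0
ee_pos: [0.5317, 0.2489, 0.2277]
tcp_rot: [-180.0, 0.0, 104.5]
wrist_force: [0.4, 0.1, 0.2]
opening: 0.0724
grasp_force: 0.0
```

```bash
python3 w.py w6 cutter
```

```text
[0.5319 0.2486 0.2279] [179.9911   0.0069 104.4315] [-0.4847 -0.256  -0.1895] 20.1
cutter 0.77 [302.  15. 413. 149.] [542.7 353.8] [91. 64.] 85.2 [0.0112 0.0127 0.0144]
```

View pics/w6.png

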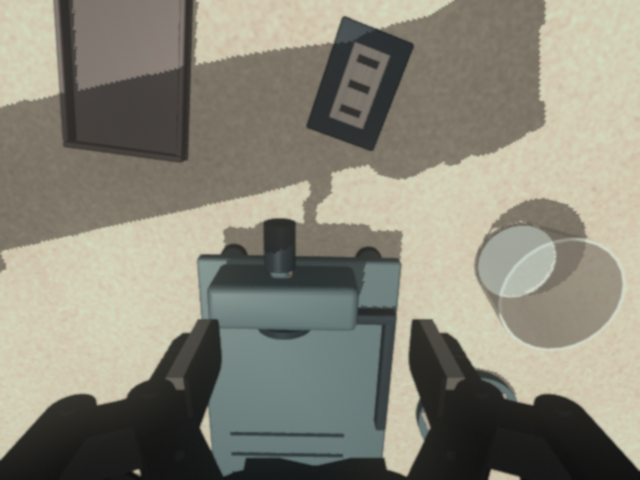

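The cutter is at (360,83) px → (0.543,0.354), long side at 85°. Move above it and descend.

Emit:
play_rows([
  {"grip":0,"delta_rot":[0,0,-0.337],"linear":[1.1,5,0]},
  {"grip":0,"delta_rot":[0,0,-0.337],"linear":[1.1,10.5,0]},
  {"grip":0,"delta_rot":[0,0,-0.337],"linear":[1.1,10.5,-5]},
  {"grip":0,"delta_rot":[0,0,-0.337],"linear":[1.1,10.5,-10]},
  {"grip":0,"delta_rot":[0,0,-0.337],"linear":[1.1,10.5,-15]},
  {"grip":0,"delta_rot":[0,0,-0.337],"linear":[1.1,10.5,-19]},
  {"grip":0,"delta_rot":[0,0,-0.337],"linear":[1.1,10.5,-19]},
])

```text
time: 20.8
ee_pos: [0.54, 0.3515, 0.0316]
tcp_rot: [-179.6, 0.3, 85.1]
wrist_force: [0.0, -0.5, 0.2]
opening: 0.0855
grasp_force: 0.0
```

```bash
python3 w.py w7 cutter
```

```text
[0.5416 0.3527 0.0358] [-179.7791    0.1739   85.1052] [ 0.5547  0.5905 -0.4529] 20.9
cutter 0.68 [243. 195. 394. 384.] [541.7 349.5] [100.  67.] 85.0 [0.0111 0.0126 0.0142]
```

View pics/w7.png

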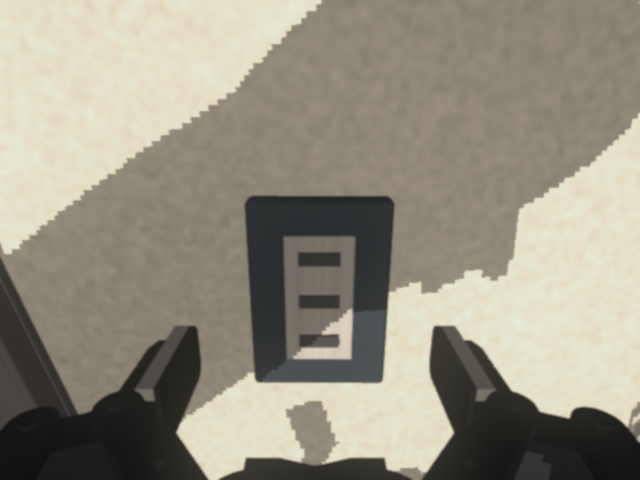

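The cutter is aligned between the open fingers. Descend and grip.

Emit:
play_rows([
  {"grip":0,"delta_rot":[0,0,0],"linear":[0,0,-2]},
  {"grip":0,"delta_rot":[0,0,0],"linear":[0,0,-3]},
  {"grip":40,"delta_rot":[0,0,0],"linear":[0,0,-3.4]},
  {"grip":110,"delta_rot":[0,0,0],"linear":[0,0,-3.4]},
  {"grip":110,"delta_rot":[0,0,0],"linear":[0,0,-3.4]},
  {"grip":110,"delta_rot":[0,0,0],"linear":[0,0,-3.4]},
  {"grip":110,"delta_rot":[0,0,0],"linear":[0,0,-3.4]},
  {"grip":110,"delta_rot":[0,0,0],"linear":[0,0,-3.4]},
], force=40)

```text
time: 21.7
ee_pos: [0.5434, 0.3549, 0.0054]
tcp_rot: [179.9, -0.1, 85.2]
wrist_force: [-0.8, -1.4, 6.4]
opening: 0.0595
grasp_force: 43.6
```

Emit:
play_rows([
  {"grip":110,"delta_rot":[0,0,0],"linear":[0,0,5]},
  {"grip":110,"delta_rot":[0,0,0],"linear":[0,0,10]},
  {"grip":110,"delta_rot":[0,0,0],"linear":[0,0,15]},
  {"grip":110,"delta_rot":[0,0,0],"linear":[0,0,19]},
  {"grip":110,"delta_rot":[0,0,0.1],"linear":[0.5,-5,19]},
  {"grip":110,"delta_rot":[0,0,0.2],"linear":[1,-10,19]},
  {"grip":110,"delta_rot":[0,0,0.328],"linear":[1.5,-15,19]},
  {"grip":110,"delta_rot":[0,0,0.328],"linear":[2,-20,19]},
  {"grip":110,"delta_rot":[0,0,0.328],"linear":[2.2,-24.4,19]},
  {"grip":110,"delta_rot":[0,0,0.328],"linear":[2.2,-24.4,19]},
])

```text
time: 22.7
ee_pos: [0.5649, 0.1059, 0.1945]
tcp_rot: [180.0, 0.1, 103.7]
wrist_force: [1.1, 0.5, -0.5]
opening: 0.0592
grasp_force: 43.2
```

```bash
python3 w.py w8 cutter stop_corner
```

```text
[0.5649 0.1081 0.1944] [179.956    0.0084 103.7533] [ 1.1804  0.7409 -0.7487] 22.8
cutter 0.62 [227. 221. 400. 431.] [549.9 102. ] [93. 90.] 13.5 [0.2002 0.2016 0.2031]
stop_corner 0.61 [406.1, 145.2] [[0.6106 0.1782 0.06  ]]
```

View pics/w8.png

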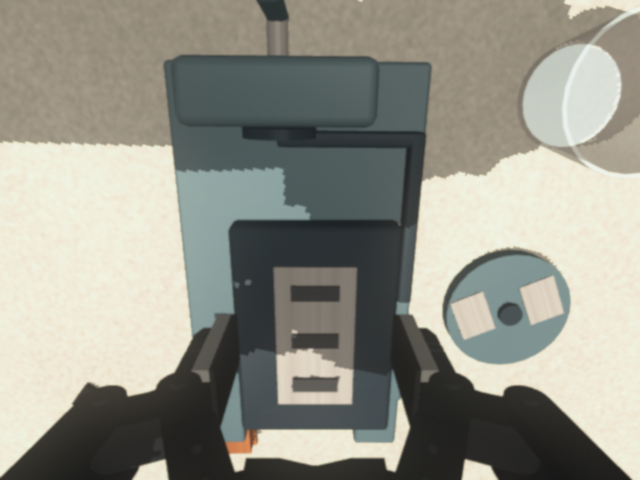

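The cutter is held level and square; the stop bars meet at (410,140) px. Descend to the bed.

Emit:
play_rows([
  {"grip":110,"delta_rot":[0,0,0.004],"linear":[0,0,-4]},
  {"grip":110,"delta_rot":[0,0,0.004],"linear":[0,0,-8]},
  {"grip":110,"delta_rot":[0,0,0.004],"linear":[0,0,-11]},
  {"grip":110,"delta_rot":[0,0,0.004],"linear":[0,0,-12.3]},
  {"grip":110,"delta_rot":[0,0,0.004],"linear":[0,0,-12.7]},
  {"grip":110,"delta_rot":[0,0,0.004],"linear":[0,0,-12.7]},
])

```text
time: 23.45
ee_pos: [0.565, 0.1113, 0.0676]
tcp_rot: [180.0, -0.0, 104.3]
wrist_force: [0.3, -0.4, -0.1]
opening: 0.0594
grasp_force: 43.4
```

Emit:
play_rows([
  {"grip":110,"delta_rot":[0,0,0],"linear":[0,0,-0.1]},
  {"grip":110,"delta_rot":[0,0,0],"linear":[0,0,-0.15]},
  {"grip":110,"delta_rot":[0,0,0],"linear":[0,0,-0.15]},
])

```text
time: 23.75
ee_pos: [0.5652, 0.1107, 0.0662]
tcp_rot: [179.9, 0.0, 104.2]
wrist_force: [0.5, -0.0, -1.3]
opening: 0.0594
grasp_force: 43.4
```

Emit:
play_rows([
  {"grip":110,"delta_rot":[0,0,0],"linear":[0,0,-0.06]},
  {"grip":110,"delta_rot":[0,0,0],"linear":[0,0,-0.06]},
  {"grip":48,"delta_rot":[0,0,0],"linear":[0,0,-0.06]},
  {"grip":48,"delta_rot":[0,0,0],"linear":[0,0,-0.06]},
  {"grip":48,"delta_rot":[0,0,0],"linear":[0,0,-0.06]},
  {"grip":48,"delta_rot":[0,0,0],"linear":[0,0,3]},
  {"grip":48,"delta_rot":[0,0,0],"linear":[0,0,7]},
  {"grip":120,"delta_rot":[0,0,0],"linear":[0,0,9]},
  {"grip":255,"delta_rot":[0,0,0],"linear":[0,0,9]},
  {"grip":255,"delta_rot":[0,0,0],"linear":[0,0,9]},
])

```text
time: 24.75
ee_pos: [0.5648, 0.1106, 0.155]
tcp_rot: [180.0, 0.0, 104.2]
wrist_force: [-0.2, -1.0, -0.7]
opening: 0.0263
grasp_force: 0.0
```

```bash
cat > cut.py <<'E'
from h import *
np.set_printoptions(precision=1,suppress=True)
p=bot.camera("wrist");o=bot.get_obs();print(o["ee_pos"]*1000,o["tcp_rot"],o["opening"])
for d in bot.trace(p,"cutter")[:2]:
    v,u=np.nonzero(d["pixels"]);w=px2w(p,u,v);w=w[abs(w[:,2]-.0722)<.002]
    r=cv2.minAreaRect((w[:,:2]*1000).astype(np.float32));print("cutter",round(d["conf"],2),r,np.percentile(w[:,2],50)*1000)
    c=np.array(r[0])-[561.7,64];a=np.radians(14);print("in slicer",c@[np.cos(a),np.sin(a)],c@[-np.sin(a),np.cos(a)])
for d in bot.pinpoint(p,"stop_corner")[:1]: print(d["conf"],px2w(p,*d["pixel"],z=.06)*1000)
cv2.imwrite("pics/cut%d.png"%(o["time"]*10),p["color"][:,:,::-1])
E
python3 cut.py;ls pics
```

```text
[564.4 110.5 154.2] [-179.9   -0.   104.2] 0.018399276270906838
cutter 0.82 ((565.446533203125, 110.3409423828125), (61.916263580322266, 89.83048248291016), 14.178028106689453) 72.57610849300897
in slicer 14.846133780468246 44.05804993121808
0.97 [[608.8 177.7  60. ]]
cut248.png
side.png
top.png
w1.png
w2.png
w3.png
w4.png
w5.png
w6.png
w7.png
w8.png
```

Emit:
play_rows([
  {"grip":255,"delta_rot":[0,0,0],"linear":[-5.1,-1.35,0]},
  {"grip":255,"delta_rot":[0,0,0],"linear":[-5.1,-1.35,-4]},
  {"grip":255,"delta_rot":[0,0,0],"linear":[-5.1,-1.35,-7.5]},
  {"grip":255,"delta_rot":[0,0,0],"linear":[-5.1,-1.35,-8.8]},
  {"grip":255,"delta_rot":[0,0,0],"linear":[-5.1,-1.35,-8.8]},
])

```text
time: 25.4
ee_pos: [0.5123, 0.0968, 0.0651]
tcp_rot: [-179.8, -0.0, 104.2]
wrist_force: [0.5, -0.7, 0.0]
opening: 0.0003
grasp_force: 0.0
```

Emit:
play_rows([
  {"grip":255,"delta_rot":[0,0,0],"linear":[0.5,0.12,0]},
  {"grip":255,"delta_rot":[0,0,0],"linear":[1,0.25,0]},
  {"grip":255,"delta_rot":[0,0,0],"linear":[1.5,0.37,0]},
  {"grip":255,"delta_rot":[0,0,0],"linear":[2,0.5,0]},
  {"grip":255,"delta_rot":[0,0,0],"linear":[2.5,0.62,0]},
  {"grip":255,"delta_rot":[0,0,0],"linear":[2.9,0.72,0]},
  {"grip":255,"delta_rot":[0,0,0],"linear":[2.9,0.72,0]},
])

```text
time: 26.1
ee_pos: [0.5433, 0.1044, 0.0672]
tcp_rot: [180.0, 0.0, 104.2]
wrist_force: [-0.8, 0.4, 0.3]
opening: -0.0
grasp_force: 0.0
```

```bash
python3 cut.py
```

```text
[542.9 104.3  67.2] [-180.    -0.   104.2] -0.0001608680965198723
cutter 0.66 ((579.0036010742188, 118.73388671875), (62.02107620239258, 81.0320053100586), 13.870830535888672) 72.60249246676622
in slicer 30.03093580003663 48.921936393102214
cutter 0.48 ((582.9949951171875, 123.15337371826172), (98.32124328613281, 113.65048217773438), 13.228723526000977) 73.14757160536244
in slicer 34.97293905431264 52.24454012810054
0.84 [[610.2 176.8  60. ]]
```

Emit:
play_rows([
  {"grip":255,"delta_rot":[0,0,0],"linear":[0.5,0.12,0]},
  {"grip":255,"delta_rot":[0,0,0],"linear":[0.9,0.22,0]},
  {"grip":255,"delta_rot":[0,0,0],"linear":[1.0,0.25,0]},
  {"grip":255,"delta_rot":[0,0,0],"linear":[1.1,0.27,0]},
  {"grip":255,"delta_rot":[0,0,0],"linear":[1.1,0.27,0]},
])

```text
time: 26.75
ee_pos: [0.5538, 0.107, 0.0672]
tcp_rot: [180.0, -0.0, 104.2]
wrist_force: [-0.8, 0.5, -0.3]
opening: 0.0003
grasp_force: 0.0
```

Emit:
play_rows([
  {"grip":255,"delta_rot":[0,0,0],"linear":[0.1,0.02,0]},
  {"grip":255,"delta_rot":[0,0,0],"linear":[0.1,0.02,0]},
  {"grip":255,"delta_rot":[0,0,0],"linear":[0.1,0.02,0]},
])

```text
time: 27.05
ee_pos: [0.5548, 0.1072, 0.0673]
tcp_rot: [180.0, 0.0, 104.2]
wrist_force: [-0.7, -0.3, -0.3]
opening: -0.0002
grasp_force: 0.0
```

Emit:
play_rows([
  {"grip":255,"delta_rot":[0,0,0],"linear":[0.1,0.02,0]},
  {"grip":255,"delta_rot":[0,0,0],"linear":[0.1,0.02,0]},
  {"grip":255,"delta_rot":[0,0,0],"linear":[0.1,0.02,0]},
])

```text
time: 27.35
ee_pos: [0.5554, 0.1074, 0.0672]
tcp_rot: [-180.0, -0.0, 104.2]
wrist_force: [-3.5, -0.1, 1.9]
opening: -0.0003
grasp_force: 1.8
```

Emit:
play_rows([
  {"grip":255,"delta_rot":[0,0,0],"linear":[0.1,0.02,0]},
  {"grip":255,"delta_rot":[0,0,0],"linear":[0.1,0.02,0]},
  {"grip":255,"delta_rot":[0,0,0],"linear":[0.1,0.02,0]},
])

```text
time: 27.65
ee_pos: [0.5556, 0.1076, 0.0672]
tcp_rot: [-179.9, -0.0, 104.2]
wrist_force: [-8.9, 0.6, 4.5]
opening: 0.0002
grasp_force: 4.0
```

Against the side stop. Back off, go round to the −y end and push along +y.

Emit:
play_rows([
  {"grip":255,"delta_rot":[0,0,0],"linear":[-1.5,-0.37,0]},
  {"grip":255,"delta_rot":[0,0,0],"linear":[-1.5,-0.37,4]},
  {"grip":255,"delta_rot":[0,0,0],"linear":[0,-3,4]},
  {"grip":255,"delta_rot":[0,0,0],"linear":[3,-5,4]},
  {"grip":255,"delta_rot":[0,0,0],"linear":[5.2,-5.6,4]},
  {"grip":255,"delta_rot":[0,0,0],"linear":[5.2,-5.6,4]},
])

```text
time: 28.25
ee_pos: [0.6108, 0.0504, 0.1067]
tcp_rot: [179.9, 0.0, 104.1]
wrist_force: [-0.4, 0.9, -0.2]
opening: -0.0001
grasp_force: 0.0
```

```bash
python3 cut.py
```

```text
[609.5  51.  106.7] [-180.     0.   104.1] 6.974950612665128e-05
cutter 0.93 ((592.2244262695312, 116.98419189453125), (62.2962646484375, 89.4351577758789), 14.096213340759277) 72.56594502672597
in slicer 42.43575649629444 44.02580789023368
0.97 [[608.8 176.9  60. ]]
```

Emit:
play_rows([
  {"grip":255,"delta_rot":[0,0,0],"linear":[0,0,-3]},
  {"grip":255,"delta_rot":[0,0,0],"linear":[0,0,-4]},
  {"grip":255,"delta_rot":[0,0,0],"linear":[0,0,-4]},
  {"grip":255,"delta_rot":[0,0,0],"linear":[-0.12,0.5,-4]},
  {"grip":255,"delta_rot":[0,0,0],"linear":[-0.25,1,-4]},
  {"grip":255,"delta_rot":[0,0,0],"linear":[-0.37,1.5,-4]},
  {"grip":255,"delta_rot":[0,0,0],"linear":[-0.45,1.8,-4]},
  {"grip":255,"delta_rot":[0,0,0],"linear":[-0.45,1.8,-4]},
])

```text
time: 29.2
ee_pos: [0.6042, 0.0702, 0.0677]
tcp_rot: [180.0, -0.0, 104.2]
wrist_force: [-1.1, -0.4, -0.4]
opening: 0.0
grasp_force: 0.0
```

Emit:
play_rows([
  {"grip":255,"delta_rot":[0,0,0],"linear":[-0.02,0.1,0]},
  {"grip":255,"delta_rot":[0,0,0],"linear":[-0.05,0.2,0]},
  {"grip":255,"delta_rot":[0,0,0],"linear":[-0.05,0.2,0]},
])

```text
time: 29.5
ee_pos: [0.6038, 0.0715, 0.0673]
tcp_rot: [180.0, 0.0, 104.2]
wrist_force: [0.4, -1.1, 0.8]
opening: -0.0001
grasp_force: 0.4
```

Emit:
play_rows([
  {"grip":255,"delta_rot":[0,0,0],"linear":[-0.02,0.1,0]},
  {"grip":255,"delta_rot":[0,0,0],"linear":[-0.02,0.1,0]},
  {"grip":255,"delta_rot":[0,0,0],"linear":[-0.02,0.1,0]},
])

```text
time: 29.8
ee_pos: [0.6035, 0.0717, 0.0673]
tcp_rot: [-180.0, 0.1, 104.2]
wrist_force: [-0.5, -5.1, 1.7]
opening: -0.0
grasp_force: 2.6
```

Emit:
play_rows([
  {"grip":255,"delta_rot":[0,0,0],"linear":[-0.02,0.06,0]},
  {"grip":255,"delta_rot":[0,0,0],"linear":[0.4,-1.5,0]},
  {"grip":255,"delta_rot":[0,0,0],"linear":[0.4,-1.5,5]},
  {"grip":255,"delta_rot":[0,0,0],"linear":[0.4,-1.5,9]},
  {"grip":255,"delta_rot":[0,0,0],"linear":[0.4,-1.5,9]},
  {"grip":255,"delta_rot":[0,0,0],"linear":[0.4,-1.5,9]},
])

```text
time: 30.4
ee_pos: [0.6082, 0.0571, 0.1583]
tcp_rot: [179.9, -0.0, 104.2]
wrist_force: [-0.6, -0.6, -1.1]
opening: -0.0002
grasp_force: 0.0
```

```bash
python3 cut.py;ls pics|grep cut; python3 s.py
```

```text
[607.6  57.1 156.8] [-180.    -0.   104.2] -0.00022284584749691786
cutter 0.85 ((589.4220581054688, 126.08844757080078), (61.953739166259766, 89.87078094482422), 13.737277030944824) 72.5577747160166
in slicer 41.91914943447984 53.53758248226015
0.89 [[609.  175.8  60. ]]
cut248.png
cut261.png
cut283.png
cut304.png
(np.int64(1649), np.float64(13.5), np.int64(561), np.int64(65)) 1700
foot 529.3110792946982 -81.44388790432019
stop 608.132988610754 177.1003183965975
house 530.1852119710205 193.3528294924933
home 588.4945624519418 126.10686569916899
```

```bash
python3 -c "
import cv2;i=cv2.imread('pics/cut304.png')[60:400,180:480];cv2.imwrite('pics/c1.png',cv2.resize(i,None,fx=1.75,fy=1.75,interpolation=3))"
```

```text
(no output)
```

View pics/c1.png

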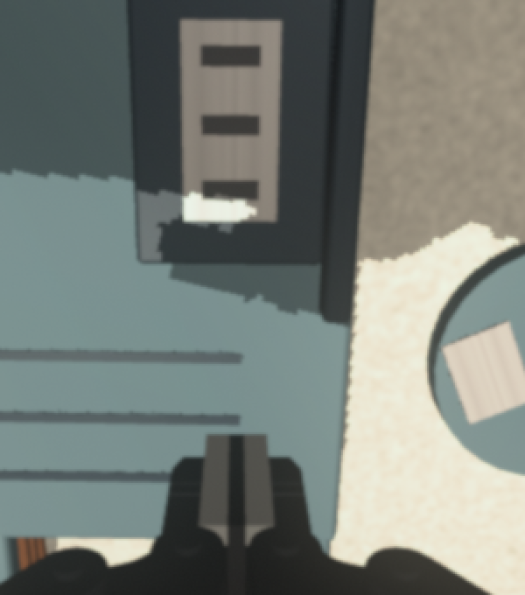

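The cutter sits flush against both stops. Now the leftover shims: first the one at (0.618,-0.321).

Emit:
play_rows([
  {"grip":130,"delta_rot":[0,0,-0.19],"linear":[0.2,-5,0]},
  {"grip":130,"delta_rot":[0,0,-0.19],"linear":[0.3,-10,0]},
  {"grip":130,"delta_rot":[0,0,-0.19],"linear":[0.5,-15,0]},
  {"grip":130,"delta_rot":[0,0,-0.19],"linear":[0.6,-20,0]},
  {"grip":130,"delta_rot":[0,0,-0.19],"linear":[0.7,-25,0]},
  {"grip":130,"delta_rot":[0,0,-0.19],"linear":[0.8,-30,0]},
  {"grip":130,"delta_rot":[0,0,-0.19],"linear":[1.0,-35,-4]},
  {"grip":130,"delta_rot":[0,0,-0.19],"linear":[1.0,-37.8,-8]},
  {"grip":130,"delta_rot":[0,0,-0.19],"linear":[1.0,-37.8,-12]},
  {"grip":130,"delta_rot":[0,0,-0.19],"linear":[1.0,-37.8,-12]},
])

```text
time: 31.6
ee_pos: [0.6128, -0.3198, 0.028]
tcp_rot: [-179.3, -0.4, 93.2]
wrist_force: [-0.2, 0.2, -1.3]
opening: 0.0417
grasp_force: 0.0
```

```bash
sed -i 's/abs(q\[:,2\])<.02/abs(W[k][:,2]-.0073)<.002/;s/abs(q\[:,1\])<.025/abs(q[:,1])<.03/' held.py; python3 held.py
```

```text
[ 0.6146 -0.3195  0.0328] [-179.5719   -0.2678   93.2675] 0.041526942583862275 0.0 12189
-0.0 z [-0.0262 -0.0254 -0.0246] lat -0.017333150886518253 0.01024974417474635
0.015 z [-0.0261 -0.0254 -0.0246] lat -0.017286691098252333 0.009906454477518645
0.03 z [-0.0262 -0.0253 -0.0245] lat -0.01708203315772445 0.009759327174857009
0.045 z [-0.0263 -0.0255 -0.0246] lat -0.016908227059867244 0.01039050064247525
end [-0.0505  0.0481]
```

Emit:
play_rows([
  {"grip":130,"delta_rot":[0,0,0],"linear":[0,0,-2]},
  {"grip":130,"delta_rot":[0,0,0],"linear":[0,0,-3.4]},
  {"grip":130,"delta_rot":[0,0,0],"linear":[0,0,-3.5]},
  {"grip":200,"delta_rot":[0,0,0],"linear":[0,0,-3.5]},
  {"grip":200,"delta_rot":[0,0,0],"linear":[0,0,-3.5]},
  {"grip":200,"delta_rot":[0,0,0],"linear":[0,0,-3.5]},
  {"grip":200,"delta_rot":[0,0,0],"linear":[0,0,-3.5]},
  {"grip":200,"delta_rot":[0,0,0],"linear":[0,0,0]},
  {"grip":200,"delta_rot":[0,0,0],"linear":[0,0,5]},
  {"grip":200,"delta_rot":[0,0,0],"linear":[0,0,10]},
], force=40)

```text
time: 32.65
ee_pos: [0.6169, -0.3202, 0.1385]
tcp_rot: [-179.9, -0.0, 93.3]
wrist_force: [0.8, -1.2, 0.6]
opening: 0.0259
grasp_force: 39.4
```

Emit:
play_rows([
  {"grip":200,"delta_rot":[0,0,0.065],"linear":[0,0,6]},
  {"grip":200,"delta_rot":[0,0,0.065],"linear":[-26.5,56,6]},
  {"grip":200,"delta_rot":[0,0,0.065],"linear":[-26.5,56,6]},
  {"grip":200,"delta_rot":[0,0,0.065],"linear":[-26.5,56,6]},
  {"grip":200,"delta_rot":[0,0,0.065],"linear":[-26.5,56,6]},
  {"grip":200,"delta_rot":[0,0,0.065],"linear":[-26.5,56,6]},
  {"grip":200,"delta_rot":[0,0,0.065],"linear":[-26.5,56,6]},
  {"grip":200,"delta_rot":[0,0,0.065],"linear":[-26.5,56,6]},
  {"grip":200,"delta_rot":[0,0,0.065],"linear":[-26.5,56,6]},
  {"grip":200,"delta_rot":[0,0,0.065],"linear":[-26.5,56,6]},
])

```text
time: 33.65
ee_pos: [0.4239, 0.0876, 0.195]
tcp_rot: [179.9, -0.0, 97.0]
wrist_force: [0.6, 0.3, -0.8]
opening: 0.0259
grasp_force: 39.4
```

Emit:
play_rows([
  {"grip":200,"delta_rot":[0,0,0],"linear":[-7,15,0]},
  {"grip":200,"delta_rot":[0,0,0],"linear":[-7,15,0]},
  {"grip":200,"delta_rot":[0,0,0],"linear":[-7,15,0]},
  {"grip":200,"delta_rot":[0,0,0],"linear":[-7,15,0]},
  {"grip":200,"delta_rot":[0,0,0],"linear":[-7,15,0]},
  {"grip":200,"delta_rot":[0,0,0],"linear":[-7,15,0]},
])

```text
time: 34.25
ee_pos: [0.3551, 0.2362, 0.1948]
tcp_rot: [180.0, 0.0, 97.1]
wrist_force: [-0.2, 0.6, -0.5]
opening: 0.0262
grasp_force: 39.4
```

```bash
python3 w.py w9 tray; python3 - <<'E'
from h import *
for n in("wrist",):
    p=bot.camera(n)
    for d in bot.trace(p,"tray")[:1]:
        v,u=np.nonzero(d["pixels"]);w=px2w(p,u,v)
        for a,b in((.015,.024),(.002,.009)):
            k=(w[:,2]>a)&(w[:,2]<b);print(n,a,cv2.minAreaRect((w[k,:2]*1000).astype(np.float32)))
E
```

```text
[0.3553 0.2357 0.1947] [179.9824   0.0131  97.0322] [ 0.0596  0.6332 -0.5412] 34.3
tray 0.7 [256.   0. 402. 201.] [353.3 319.8] [104. 148.] 8.0 [0.0042 0.0056 0.0203]
wrist 0.015 ((353.77978515625, 320.3985595703125), (100.33177947998047, 138.27333068847656), 6.892511367797852)
wrist 0.002 ((353.21954345703125, 324.0835266113281), (91.12008666992188, 136.95953369140625), 6.860435485839844)
```

View pics/w9.png

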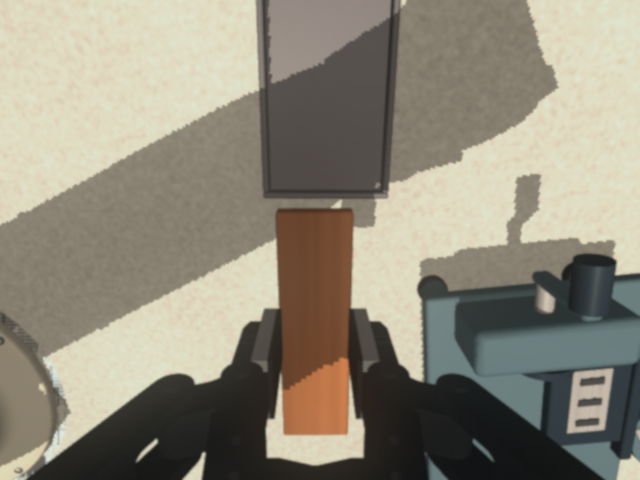

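The tray is ahead (rim x 262–395 px), centre (0.353,0.326). Lower the shim into its middle.

Emit:
play_rows([
  {"grip":200,"delta_rot":[0,0,0],"linear":[-0.2,5,-4]},
  {"grip":200,"delta_rot":[0,0,0],"linear":[-0.2,9,-8]},
  {"grip":200,"delta_rot":[0,0,0],"linear":[-0.2,9,-13]},
  {"grip":200,"delta_rot":[0,0,0],"linear":[-0.2,9,-17]},
  {"grip":200,"delta_rot":[0,0,0],"linear":[-0.2,9,-18.3]},
  {"grip":200,"delta_rot":[0,0,0],"linear":[-0.2,9,-18.5]},
  {"grip":200,"delta_rot":[0,0,0],"linear":[-0.2,9,-18.5]},
])

```text
time: 35.15
ee_pos: [0.3535, 0.3257, 0.0099]
tcp_rot: [-180.0, 0.0, 97.0]
wrist_force: [0.7, -0.5, 0.4]
opening: 0.0261
grasp_force: 56.3
```

Emit:
play_rows([
  {"grip":155,"delta_rot":[0,0,0],"linear":[0,0,0]},
  {"grip":155,"delta_rot":[0,0,0],"linear":[0,0,0]},
  {"grip":150,"delta_rot":[0,0,0],"linear":[0,0,0]},
  {"grip":150,"delta_rot":[0,0,0],"linear":[0,0,5]},
  {"grip":150,"delta_rot":[0,0,0],"linear":[0,0,10]},
  {"grip":130,"delta_rot":[0,0,0],"linear":[0,0,15]},
  {"grip":130,"delta_rot":[0,0,0],"linear":[0,0,19]},
  {"grip":130,"delta_rot":[0,0,-0.17],"linear":[5,-10,19]},
  {"grip":130,"delta_rot":[0,0,-0.17],"linear":[5,-10,19]},
  {"grip":130,"delta_rot":[0,0,-0.17],"linear":[5,-10,19]},
])

```text
time: 36.15
ee_pos: [0.4044, 0.2234, 0.2006]
tcp_rot: [179.9, -0.0, 87.1]
wrist_force: [0.6, -0.1, 0.1]
opening: 0.0427
grasp_force: 0.0
```

```bash
python3 w.py w10 shim0 tray
```

```text
[0.4044 0.2236 0.2003] [179.9188  -0.0037  87.125 ] [1.0385 0.572  0.8993] 36.2
shim0 0.7 [208.   8. 275. 155.] [353.4 325.8] [ 30. 103.] 8.4 [0.0107 0.0124 0.0137]
tray 0.68 [148.   0. 321. 198.] [350.9 319.6] [107. 145.] 6.7 [0.0042 0.0057 0.0205]
```

Shim one is in the tray, flat. Fetch the last at (0.554,-0.339).

Emit:
play_rows([
  {"grip":130,"delta_rot":[0,0,0],"linear":[15,-56.3,0]},
  {"grip":130,"delta_rot":[0,0,0],"linear":[15,-56.3,0]},
  {"grip":130,"delta_rot":[0,0,0],"linear":[15,-56.3,0]},
  {"grip":130,"delta_rot":[0,0,0],"linear":[15,-56.3,0]},
  {"grip":130,"delta_rot":[0,0,0],"linear":[15,-56.3,0]},
  {"grip":130,"delta_rot":[0,0,0],"linear":[15,-56.3,0]},
  {"grip":130,"delta_rot":[0,0,0],"linear":[15,-56.3,0]},
  {"grip":130,"delta_rot":[0,0,0],"linear":[15,-56.3,0]},
  {"grip":130,"delta_rot":[0,0,0],"linear":[15,-56.3,0]},
  {"grip":130,"delta_rot":[0,0,0],"linear":[15,-56.3,0]},
])

```text
time: 37.3
ee_pos: [0.5329, -0.2574, 0.1995]
tcp_rot: [180.0, -0.0, 87.4]
wrist_force: [1.1, 0.6, -0.3]
opening: 0.0417
grasp_force: 0.0
```

Emit:
play_rows([
  {"grip":130,"delta_rot":[0,0,0],"linear":[1.8,-7.5,-3]},
  {"grip":130,"delta_rot":[0,0,0],"linear":[1.8,-7.5,-7]},
  {"grip":130,"delta_rot":[0,0,0],"linear":[1.8,-7.5,-11]},
  {"grip":130,"delta_rot":[0,0,0],"linear":[1.8,-7.5,-14]},
  {"grip":130,"delta_rot":[0,0,0],"linear":[1.8,-7.5,-16]},
  {"grip":130,"delta_rot":[0,0,0],"linear":[1.8,-7.5,-16]},
  {"grip":130,"delta_rot":[0,0,0],"linear":[1.8,-7.5,-16]},
])

```text
time: 38.0
ee_pos: [0.5506, -0.3308, 0.04]
tcp_rot: [-180.0, -0.0, 87.4]
wrist_force: [0.0, 0.5, 1.5]
opening: 0.0421
grasp_force: 0.0
```

```bash
python3 held.py
```

```text
[ 0.551  -0.3313  0.041 ] [179.913    0.0382  87.3789] 0.041679553938985155 0.0 10468
-0.0 z [-0.0344 -0.0336 -0.0329] lat -0.01698182153744316 0.010549296262241107
0.015 z [-0.0345 -0.0336 -0.0329] lat -0.017272443970041764 0.009357119108567307
0.03 z [-0.0345 -0.0337 -0.0329] lat -0.017473670275645545 0.00911863181997667
0.045 z [-0.0345 -0.0337 -0.0331] lat -0.017376857641401802 0.008903095323467218
end [-0.0563  0.0419]
```

Emit:
play_rows([
  {"grip":130,"delta_rot":[0,0,0],"linear":[0.35,-0.7,-1]},
  {"grip":130,"delta_rot":[0,0,0],"linear":[0.35,-0.7,-3]},
  {"grip":130,"delta_rot":[0,0,0],"linear":[0.35,-0.7,-3.9]},
  {"grip":200,"delta_rot":[0,0,0],"linear":[0.35,-0.7,-3.9]},
  {"grip":200,"delta_rot":[0,0,0],"linear":[0.35,-0.7,-3.9]},
  {"grip":200,"delta_rot":[0,0,0],"linear":[0.35,-0.7,-3.9]},
  {"grip":200,"delta_rot":[0,0,0],"linear":[0.35,-0.7,-3.9]},
  {"grip":200,"delta_rot":[0,0,0],"linear":[0.35,-0.7,0]},
  {"grip":200,"delta_rot":[0,0,0],"linear":[0.35,-0.7,5]},
  {"grip":200,"delta_rot":[0,0,0],"linear":[0.35,-0.7,10]},
], force=40)

```text
time: 39.05
ee_pos: [0.5528, -0.3386, 0.141]
tcp_rot: [-180.0, -0.0, 87.3]
wrist_force: [1.0, -0.7, -0.2]
opening: 0.0268
grasp_force: 40.4
```

Emit:
play_rows([
  {"grip":200,"delta_rot":[0,0,0],"linear":[0,0,5.5]},
  {"grip":200,"delta_rot":[0,0,0.168],"linear":[-20,57.6,5.5]},
  {"grip":200,"delta_rot":[0,0,0.168],"linear":[-20,57.6,5.5]},
  {"grip":200,"delta_rot":[0,0,0.168],"linear":[-20,57.6,5.5]},
  {"grip":200,"delta_rot":[0,0,0.168],"linear":[-20,57.6,5.5]},
  {"grip":200,"delta_rot":[0,0,0.168],"linear":[-20,57.6,5.5]},
  {"grip":200,"delta_rot":[0,0,0.168],"linear":[-20,57.6,5.5]},
  {"grip":200,"delta_rot":[0,0,0.168],"linear":[-20,57.6,5.5]},
  {"grip":200,"delta_rot":[0,0,0.168],"linear":[-20,57.6,5.5]},
  {"grip":200,"delta_rot":[0,0,0.168],"linear":[-20,57.6,5.5]},
])

```text
time: 40.05
ee_pos: [0.4046, 0.0878, 0.1938]
tcp_rot: [179.9, -0.0, 96.9]
wrist_force: [2.3, 0.6, 0.2]
opening: 0.0265
grasp_force: 40.4
```

Emit:
play_rows([
  {"grip":200,"delta_rot":[0,0,0],"linear":[-4.9,23,0]},
  {"grip":200,"delta_rot":[0,0,0],"linear":[-4.9,23,0]},
  {"grip":200,"delta_rot":[0,0,0],"linear":[-4.9,23,0]},
  {"grip":200,"delta_rot":[0,0,0],"linear":[-4.9,23,0]},
  {"grip":200,"delta_rot":[0,0,0],"linear":[-4.9,23,0]},
  {"grip":200,"delta_rot":[0,0,0],"linear":[-4.9,23,-6]},
  {"grip":200,"delta_rot":[0,0,0],"linear":[-4.9,23,-11]},
  {"grip":200,"delta_rot":[0,0,0],"linear":[-4.9,23,-15]},
  {"grip":200,"delta_rot":[0,0,0],"linear":[-4.9,23,-15]},
])

```text
time: 40.95
ee_pos: [0.3533, 0.3134, 0.0372]
tcp_rot: [-179.5, 0.3, 97.0]
wrist_force: [-0.0, -0.0, -0.2]
opening: 0.0264
grasp_force: 40.4
```

Emit:
play_rows([
  {"grip":200,"delta_rot":[0,0,0],"linear":[0,0.8,0]},
  {"grip":200,"delta_rot":[0,0,0],"linear":[0,0.8,-1]},
  {"grip":200,"delta_rot":[0,0,0],"linear":[0,0.8,-2]},
  {"grip":200,"delta_rot":[0,0,0],"linear":[0,0.8,-2.4]},
  {"grip":200,"delta_rot":[0,0,0],"linear":[0,0.8,-2.4]},
])

```text
time: 41.45
ee_pos: [0.3566, 0.3241, 0.0191]
tcp_rot: [-180.0, 0.0, 96.9]
wrist_force: [-0.4, 0.6, -0.1]
opening: 0.0265
grasp_force: 40.4
```

Emit:
play_rows([
  {"grip":200,"delta_rot":[0,0,0],"linear":[-0.3,0.1,0]},
  {"grip":200,"delta_rot":[0,0,0],"linear":[-0.3,0.1,-0.4]},
  {"grip":200,"delta_rot":[0,0,0],"linear":[-0.3,0.1,-0.5]},
  {"grip":200,"delta_rot":[0,0,0],"linear":[-0.3,0.1,-0.5]},
  {"grip":155,"delta_rot":[0,0,0],"linear":[-0.3,0.1,-0.5]},
  {"grip":155,"delta_rot":[0,0,0],"linear":[-0.3,0.1,-0.5]},
  {"grip":150,"delta_rot":[0,0,0],"linear":[-0.3,0.1,-0.5]},
  {"grip":150,"delta_rot":[0,0,0],"linear":[-0.3,0.1,4]},
  {"grip":150,"delta_rot":[0,0,0],"linear":[-0.3,0.1,9]},
  {"grip":130,"delta_rot":[0,0,0],"linear":[-0.3,0.1,14]},
])

```text
time: 42.45
ee_pos: [0.3533, 0.3249, 0.1608]
tcp_rot: [-180.0, 0.0, 96.9]
wrist_force: [1.8, 0.5, -0.2]
opening: 0.0422
grasp_force: 0.0
```

Emit:
play_rows([
  {"grip":130,"delta_rot":[0,0,0],"linear":[-2,4,5]},
  {"grip":130,"delta_rot":[0,0,0],"linear":[-5,9,7]},
  {"grip":130,"delta_rot":[0,0,0],"linear":[-9,13,7]},
  {"grip":130,"delta_rot":[0,0,0],"linear":[-12,16,7]},
  {"grip":130,"delta_rot":[0,0,0],"linear":[-12,16,7]},
  {"grip":130,"delta_rot":[0,0,0],"linear":[-12,16,7]},
])

```text
time: 43.05
ee_pos: [0.2315, 0.4872, 0.229]
tcp_rot: [-180.0, -0.0, 97.1]
wrist_force: [0.1, -0.7, 0.4]
opening: 0.0418
grasp_force: 0.0
```

```bash
sed -i '/short_foot","corner/,$d' a.py; echo 'print(bot.get_obs()["ee_pos"])' >> a.py; sed -i 's/save(p,n)/save(p,n+"_end")/;s/"shim5",//' a.py; python3 a.py | grep -v '^ *\[*\[' ; python3 s.py
```

```text
top 55.87844723260373 321.4821356321403 240.4470008125212 ['color', 'cx', 'cy', 'fov_y', 'range_z', 'shot', 'world_to_cam']
shim0 0.89 [462. 160. 505. 175.] [ 764. -374.] [ 32. 101.] 12 [0.0013 0.0059 0.0092]
shim0 0.8 [376. 284. 402. 329.] [ 426. -151.] [28. 96.] 64 [0.0034 0.0067 0.0101]
shim0 0.61 [164. 322. 209. 340.] [351. 328.] [ 30. 107.] 6 [0.0146 0.0185 0.0219]
shim0 0.6 [371. 247. 388. 265.] [ 541. -123.] [25. 41.] 16 [0.0248 0.0276 0.0303]
shim0 0.58 [208. 196. 374. 294.] [555.  89.] [175. 362.] 15 [0.0565 0.0601 0.11  ]
tray 0.83 [156. 306. 224. 356.] [351. 325.] [100. 151.] 7 [0.0017 0.0055 0.0209]
cutter 0.97 [255. 213. 294. 249.] [588. 126.] [63. 90.] 14 [0.0687 0.0718 0.0752]
container 0.92 [202. 144. 250. 188.] [733. 241.] [97. 95.] 21 [0.001  0.0217 0.0787]
bowl 0.81 [411. 158. 446. 191.] [ 734. -227.] [86. 86.] 28 [0.0036 0.0198 0.045 ]
disc 0.81 [284. 144. 330. 193.] [752.  59.] [111. 112.] 19 [0.0083 0.0136 0.0177]
disc 0.55 [207. 199. 376. 292.] [557. 103.] [182. 400.] 13 [0.0561 0.06   0.11  ]
slicer 0.9 [207. 196. 374. 295.] [560.  89.] [180. 357.] 14 [0.0566 
[... 835 characters left out ...]
[350. 336.] [102. 180.] 6 [0.0041 0.0083 0.0217]
cutter 0.62 [262. 209. 312. 233.] [588. 123.] [65. 91.] 12 [0.0656 0.073  0.0755]
container 0.98 [280. 162. 316. 210.] [778. 288.] [232.  97.] 49 [0.0085 0.0542 0.0806]
bowl 0.61 [432. 259. 476. 294.] [ 736. -228.] [90. 83.] 40 [0.0077 0.0297 0.0461]
disc 0.58 [334. 204. 380. 237.] [729.  55.] [159. 122.] 14 [0.0066 0.0153 0.0186]
slicer 0.85 [217. 181. 375. 291.] [576. 174.] [253. 523.] 12 [0.0509 0.0615 0.1111]
(np.int64(6502), np.float64(13.5), np.int64(561), np.int64(65)) 6571
foot 529.3110792946982 -81.44388790432019
stop 608.132988610754 177.1003183965975
house 530.1852119710205 193.3528294924933
home 588.4945624519418 126.10686569916899
```

View pics/top_end.png

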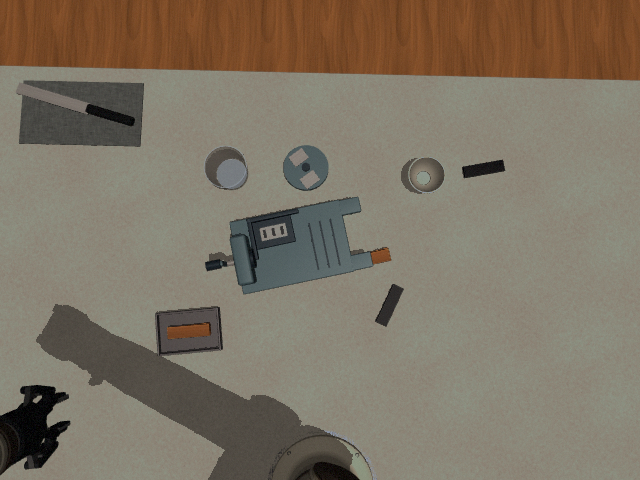

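View pics/side_end.png

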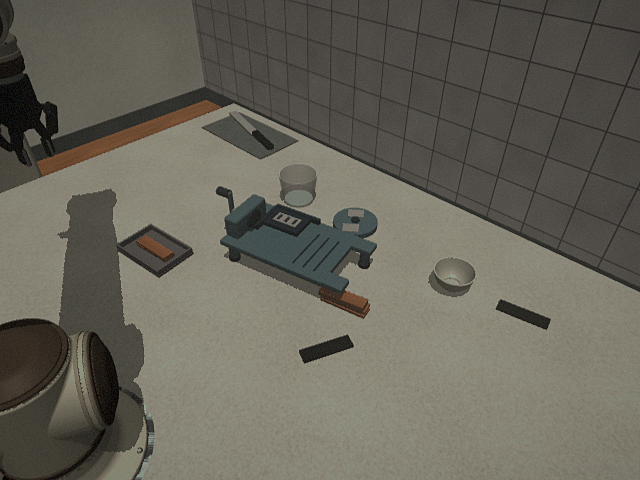

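The end views show four shims under the leg, the cutter flush in its corner, both leftover shims stacked in the tray, and the bystanders where they were. I'll hand in the job.

```bash
python3 -c "
from workcell import bot
print(bot.job_done())"
```

```text
the job is handed in; nothing more can be done
None
```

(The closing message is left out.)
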